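# Change the sample cassette in a sloping analyser and close the hood

## Robot

A 7-joint arm with a two-finger parallel gripper is mounted at the origin on the work surface. World frame = base frame: x ahead of the robot, y to its left, z up, the work surface at z = 0. Lengths are in mm, angles in rad, forces in N, time in s.
With the tool pointing down it reaches from about 400 to 750 mm from the base axis. Payload 19.5 kg.
Tool frame: the origin (TCP) lies midway between the tips of the shut fingers; the grasp point (between the pads) lies 19 mm behind it; z points along the fingers, y is the direction in which the jaws open and shut (so a half turn about z gives the same grasp; the last joint's range is limited). The gripper opens to 85 mm and grips with 20 to 120 N. Pads are 22 mm wide; open, the fingers measure 114 mm over their backs; the gripper's body (76 mm by 85 mm) begins 54 mm behind the grasp point. The pads swing forward as they close: fully open they stand 13 mm farther back than shut.
Start: joints at [1.308, 0.707, -0.028, 1.485, 0.022, 0.951, -0.075], TCP at [125.926, -561.015, 231.268] pointing down, gripper open.
Joint ranges: [-2.71, 2.71], [-0.32, 2.16], [-1.57, 1.52], [0, 2.45], [-1.46, 4.6], [0, 2.02], [-2.83, 2.83]. Speed limits (rad/s): [1.89, 1.89, 2.57, 2.57, 3.01, 3.01, 3.01].

## Interface

Orientations are given as a unit quaternion [x, y, z, w].
In Python, from cell import r gives the robot as it stands. The module is installed in compiled form; this text tells all that it offers.
- The arm moves only by the shell command python3 -m inch 'ROWS' [OPENING] [FORCE]. ROWS is JSON, a list that holds one entry, the list of rows, each a list of 6 numbers: the shift along the tool's x, y, z in units of 0.1 m (1.0 is 0.1 m), then the turn, a rotation vector about the tool's x, y, z in units of 2 pi rad (1.0 is 2 pi rad). In form: [[[dx, dy, dz, ax, ay, az], ...]]. A call has 1 to 12 rows; each row is the pose to reach, as a shift and turn from the pose measured when the call began, along the tool's axes at that moment, turning the shorter way round; what a row does not reach only later rows make up. A row lasts 1/12 s, in which the tool goes at most 41.7 mm and 7.16 degrees, less where a joint would pass 70% of its speed; a pose out of reach is approached as far as the arm can. A call with a number of a shift or a turn outside -1 to 1 is refused whole. A call with a gripper value outside its range is refused whole. OPENING is the opening, from -1 (shut) to 1 (fully open), set as the call begins (- or left out, the last holds). The fingers move at their own pace and stop on an object; FORCE is the grip in N (left out, the last holds). Time passes only in rows, so rows that repeat a pose let the fingers close. It gives the time, the measured TCP pose, the force and the opening at its end, in the units of the state.
- r.get_obs(): the state, without advancing time (a new reading comes with each control period).
- r.snapshot(name): name is "scene" or "top" or "wrist"; returns a dict with "pixels" (420x560x3 uint8, blue, green, red), "z_map" (420x560 float32, mm along the optical axis (not along the pixel's ray), 0 where there is no reading), "fx", "fy", "cx", "cy" (pixels), "R" (3x3) and "t" (3): a world point X has camera coordinates R X + t. Camera axes: x right, y down, z forward; pixel columns grow to the right and rows downward; lengths in mm; the calibration is good to about 2 mm. A picture is of the moment at which its call begins.
- r.hand_in(): hands the job in, once; it reports no verdict.
Trained networks look in a picture, given as the dict that the camera call returned (one of the last four; its "shot" number tells which), for a name from the list of things; names that differ only in an ending like _2 or _b are one class to them, and where a whole thing is asked for, a point or a joint stands for the part that bears it (a point fixed in the world has none). Each returns a list of dicts, best first, with "confidence" (0 to 1); they miss things now and then, are a little off and sometimes report something else, mostly with a low value. They report only what shows in the picture. A call takes as long as a camera call. They do not tell look-alikes from the thing itself.
- r.recognise(picture, query): "location" ([column, row] in pixels, amid what is visible of it).
The state is a dict: "t": time; "joints": joint angles; "dq": joint speeds; "effort": joint torques, N m; "ee_pos": TCP position; "tool_rot": TCP orientation; "contact_force": force on the tool from outside, world axes, zero at the start; "moment": the same for the moment, N m; "width": finger opening in mm.
Only numpy, scipy, OpenCV 4.12 (cv2) and the standard library are available. Lean on these libraries where they do the work, as an engineer would, in place of code of your own. Each camera call takes 0.05 s, during which the arm holds its last target.

## Task

The orange-handled sample is finished: lift it out of the analyser's sloping cradle and lay it flat in the middle of the grey tray. Then load the blue-handled cassette flat into the cradle, down against the stop so that its lower edge holds the red switch lever pressed, let go, and close the blue hood fully. Set the cassettes down without dropping them, shut the hood without slamming it, and leave everything else standing where it is.

Things in the scene. Friction and masses are not known exactly. Their poses are not given: they have to be found in the camera images.
- orange_mid (a point): Cassette: flat black body 80 (x) x 100 (y) x 14 mm (z) with an upright orange grip rib in the middle of its top, 14 mm thick along x, 50 mm long along y, from 14 to 50 mm above the underside; 0.2 to 0.32 kg; alike when turned half round. This point is its centre, 25 mm above the underside; axes as the body's, z out of the top. At the start it lies in the sloping cradle, home against the stop.
- blue_mid (a point): Cassette: flat black body 80 (x) x 100 (y) x 14 mm (z) with an upright blue grip rib in the middle of its top, 14 mm thick along x, 50 mm long along y, from 14 to 50 mm above the underside; 0.2 to 0.32 kg; alike when turned half round. This point is its centre, 25 mm above the underside; axes as the body's, z out of the top. At the start it lies flat on the bench; it may have swapped places with the green one.
- green_mid (a point): Cassette: flat black body 80 (x) x 100 (y) x 14 mm (z) with an upright green grip rib in the middle of its top, 14 mm thick along x, 50 mm long along y, from 14 to 50 mm above the underside; 0.2 to 0.32 kg; alike when turned half round. This point is its centre, 25 mm above the underside; axes as the body's, z out of the top. Lies flat on the bench. Bystander.
- tray: Fixed shallow grey tray, open above: outside 118 (x) x 138 (y) x 14 mm high, walls 4 mm, floor about 4 mm thick, flat on the bench. Origin at the centre of its underside, z up.
- dock (a point): Centre of a cassette that is home in the analyser's cradle, a fixed flat aluminium bed sloping 30 degrees. Axes: x up the slope, y level across it, z square out of the bed. Bed surface at z = -25 mm, from x = -65 to +110, y = +-85 mm. Side rails 10 mm high, inner faces at y = +-54 mm, x = -45 to +55: 4 mm play each side of a cassette (its y along dock y, either way round).
- stop (a point): Middle of the top edge of the steel stop across the cradle's low end: 10 mm high above the bed, its face at dock x = -40 mm. Fingers beside a home cassette's rib clear stop and rails. Two black cheeks holding the switch lever stand at the stop, dock y = +26 to +46 mm, up to 34 mm over the bed. Axes as the dock's.
- lever_tip (a point): Tip roller (6 mm thick) of the red switch lever. The lever, 13 mm wide and 28 mm long, hangs from a level hinge 30 mm above the bed at the stop (dock x = -45, y = +36 mm); its lower end is sprung up the slope, 12 mm in front of the stop's face. A cassette's lower edge coming down on it or sliding down the slope pushes it back.
- lever (a joint): Switch lever angle, rad: 0 sprung out, 0.52 when a cassette rests against the stop, 0.6 its limit; the switch is on above 0.42 (cassette within about 2.5 mm of the stop). Spring under 1 N at the tip.
- hood (a joint): Hood angle, rad: 0 closed, about 1.75 to 2.05 at the start (open), limit 2.1. Blue box-shaped hood, open below, hinged along the cradle's upper edge. It stays where it is left (stiff hinge; about 3 to 6 N at its front edge moves it) and shuts by being pushed over towards the cradle.
- hood_hinge_line (a point): Middle of the hood's hinge axis: on the bed surface, 100 mm up the slope from the dock; the axis runs along dock y. Axes as the dock's.
- hood_lip (a point): Middle of the black lip (70 mm wide, 20 mm long, 4 mm thick) on the hood's front edge, on the top plate's outer face; closed, it is at x = -185, z = +66 mm from the hinge (dock axes). The flat top plate goes on from it to x = -9 mm, 164 mm wide; front and side walls hang below. Axes turn with the hood: x from front edge to hinge, z out of the top plate.
- spray: White spray bottle with green head, 72 mm diameter, 195 mm tall; origin at underside centre. Bystander.
- jar: Amber glass jar, 60 mm diameter, 80 mm tall; origin underside. Bystander.
- beaker: Glass beaker, 68 mm diameter, 90 mm tall; origin underside. Bystander.
- flask: Conical glass flask, 80 mm diameter, 124 mm tall; origin underside. Bystander.
- brush: Small cleaning brush, 150 mm long, lying near the robot. Bystander.
- reagent: White bottle with blue cap, 56 mm diameter, 120 mm tall, origin underside. Bystander.
Mind the look-alikes: they are no part of the job. What is shaped like the part that bears blue_mid but purple or yellow is not meant.

How it is judged (in metres and radians):
On the way, in this order (a step that is already met when the one before it is completed fails the run):
1. the orange cassette lies flat in the tray, released (horizontal distance between orange_mid and tray below 0.03 m and z of orange_mid in the frame of tray between 0.023 and 0.035 m and angle between orange_mid's own z axis and vertical below 0.1 rad and linear speed of orange below 0.03 m/s and contact force between the fingers and orange below 0.1 N), for 0.2 s.
2. the blue cassette is home in the cradle with the lever pressed, released, the hood still open (x of blue_mid in the frame of dock between -0.004 and 0.004 m and y of blue_mid in the frame of dock between -0.008 and 0.008 m and z of blue_mid in the frame of dock between -0.004 and 0.004 m and angle between the x axis of blue_mid and the x axis of dock, either way round below 0.1 rad and angle between the z axis of blue_mid and the z axis of dock, either way round below 0.07 rad and value of joint lever above 0.42 rad and linear speed of blue below 0.03 m/s and contact force between the fingers and blue below 0.1 N and value of joint hood above 1 rad), for 0.2 s.
At the end, for the whole second after the job is handed in: Orange cassette flat on the tray's floor, its centre within 30 mm of the tray's centre; blue cassette flat in the cradle within 4 mm of home along the slope, 8 mm across, 0.1 rad of square, with the lever at more than 0.42 rad; hood within 0.05 rad of closed; all released and at rest (all of step 1 and x of blue_mid in the frame of dock between -0.004 and 0.004 m and y of blue_mid in the frame of dock between -0.008 and 0.008 m and z of blue_mid in the frame of dock between -0.004 and 0.004 m and angle between the x axis of blue_mid and the x axis of dock, either way round below 0.1 rad and angle between the z axis of blue_mid and the z axis of dock, either way round below 0.07 rad and value of joint lever above 0.42 rad and linear speed of blue below 0.03 m/s and contact force between the fingers and blue below 0.1 N and value of joint hood below 0.05 rad and contact force between the fingers and hood below 0.1 N); the robot touches nothing.
It fails at once if a bystander is moved by more than 30 mm or knocked over (distance of any of green_mid, spray, jar, beaker, flask, brush, reagent from where it was at the start of the episode above 0.03 m or angle between any of green_mid, spray, jar, beaker, flask, reagent's own z axis and vertical above 0.4 rad).
It fails at once if a cassette is dropped or thrown (faster than 0.6 m/s with the fingers off it) ((linear speed of blue above 0.6 m/s and contact force between the fingers and blue below 0.1 N) or (linear speed of orange above 0.6 m/s and contact force between the fingers and orange below 0.1 N)).
It fails at once if a cassette is slammed against the analyser or into the tray (over 200 N) (contact force between any of blue, orange and analyser above 200 N or contact force between any of blue, orange and tray above 200 N).
It fails at once if the hood is slammed (over 3 rad/s) (velocity of joint hood below -3 rad/s).
It also fails if it takes over 72 s, if anything falls off the work surface, if the arm or the gripper's body presses on something with over 40 N, if the wrist force passes 120 N, or if a joint passes its speed limit or range.

## Working session

There is one attempt and no reset: what is moved stays moved. The work goes in short steps, Python scripts to look and compute and a shell command to move; the robot and the scene stay as the last step left them, time stands still between calls to the robot, and variables do not carry over. Pictures are saved under pics/ and viewed, and the job is handed in when it is done.

```bash
mkdir -p pics; ls
python3 - <<'E'
from cell import r
import cv2,pickle
o=r.get_obs(); print({k:o[k] for k in ("t","joints","ee_pos","tool_rot","contact_force","width")})
for n in ("scene","top","wrist"):
    s=r.snapshot(n); cv2.imwrite(f"pics/{n}0.png",s["pixels"]); pickle.dump(s,open(f"{n}0.pkl","wb"))
    print(n,s["fx"],s["cx"],s["cy"],s["R"],s["t"])
E
```

```text
pics
{'t': 0.0, 'joints': array([ 1.30831335,  0.70712527, -0.02759616,  1.48499902,  0.02201636,
        0.9509732 , -0.0755141 ]), 'ee_pos': array([ 125.8409965 , -560.76354069,  230.81488889]), 'tool_rot': array([ 9.93913985e-01,  1.10157294e-01, -1.00481574e-04, -5.92526125e-04]), 'contact_force': array([-0.07160671, -0.72020031,  0.51823072]), 'width': 85.26522655770235}
scene 542.7756983074843 278.2160906110059 214.5939279562003 [[-0.34568959  0.93827112  0.01208313]
 [ 0.77340213  0.29219118 -0.56255974]
 [-0.53136414 -0.18512593 -0.82666834]] [ 161.83944564 -317.75305355 2078.59444776]
top 423.9066505798462 277.4080676877188 202.56566171193398 [[-0.01018162 -0.99981424 -0.01636546]
 [-0.99570109  0.01164383 -0.09188996]
 [ 0.09206344  0.01535952 -0.99563468]] [  15.4011955   496.98406892 1361.22754527]
wrist 296.7773140159992 279.68441977659273 214.38696600609913 [[ 2.19508771e-01 -9.75610334e-01 -6.13624385e-04]
 [-9.22506807e-01 -2.07765268e-01  3.25291845e-01]
 [-3.17485576e-01 -7.08383405e-02 -9.45613472e-01]] [-574.88309857  -43.93804052  381.63029666]
```

View pics/scene0.png

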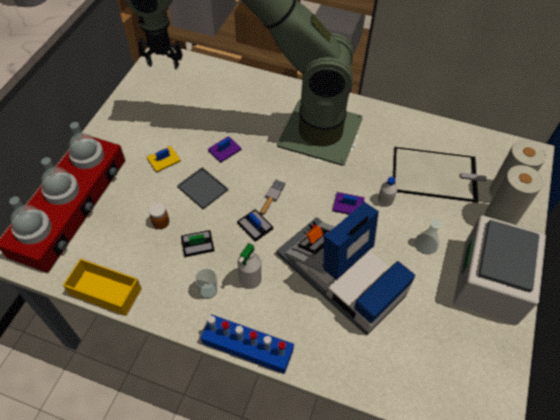

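View pics/top0.png

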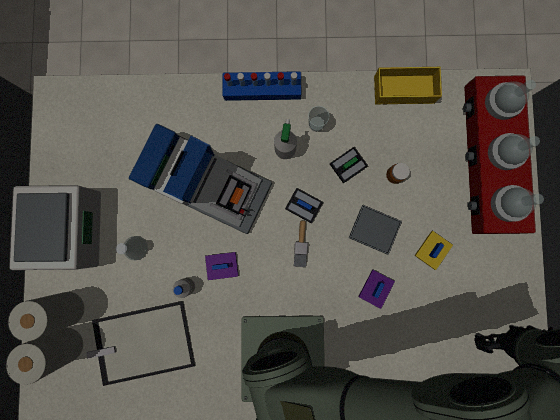

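View pics/wrist0.png

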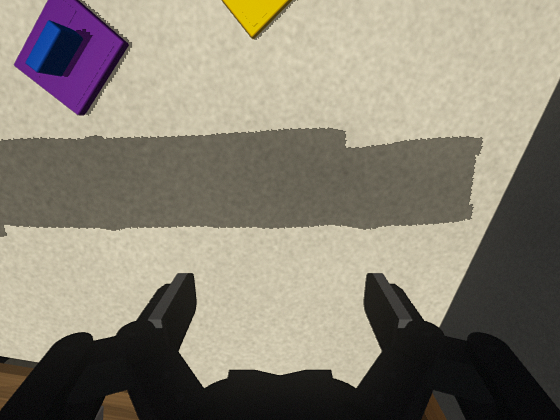

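```bash
cat > h.py <<'E'
import numpy as np,cv2,pickle
from cell import r
from scipy.spatial.transform import Rotation as Rn
def cloud(s):
    z=s["z_map"].astype(float); v,u=np.indices(z.shape)
    P=np.stack([(u-s["cx"])/s["fx"]*z,(v-s["cy"])/s["fy"]*z,z],-1)
    return (P-s["t"])@s["R"]
def proj(s,X):
    c=np.atleast_2d(X)@s["R"].T+s["t"]; return np.c_[c[:,0]/c[:,2]*s["fx"]+s["cx"],c[:,1]/c[:,2]*s["fy"]+s["cy"]]
def crop(s,u,v,w,h,k,name):
    cv2.imwrite(name,cv2.resize(s["pixels"][v-h:v+h,u-w:u+w],None,fx=k,fy=k,interpolation=cv2.INTER_CUBIC))
E
python3 - <<'E'
from h import *
s=pickle.load(open("top0.pkl","rb")); crop(s,300,200,140,100,2.8,"pics/topc.png")
W=cloud(s)
for n,(u,v) in dict(blue=(304,205),green=(349,163),tray=(375,229),orange=(237,195),table=(330,270),jar=(399,172),spray=(285,150),beak=(318,118),flask=(137,247),reag=(182,288),lip=(190,165)).items(): print(n,W[v,u].round(1))
for q in ["orange_mid","blue_mid","dock","stop","lever_tip","hood_hinge_line","hood_lip","tray","hood"]:
    for nm in ("top","scene"):
        ss=r.snapshot(nm)
        try:
            print(q,nm,[(d["confidence"],np.round(d["location"],1)) for d in r.recognise(ss,q)][:5])
        except Exception as e: print(q,e)
E
```

```text
blue [485.9 -75.4  48.9]
green [ 619.1 -221.6   54.3]
tray [ 408.1 -309.3    2.4]
orange [512.3 130.9 123.8]
table [ 276.4 -158.8    3.8]
jar [ 583.3 -372.7   82.1]
spray [649.7 -16.5 120.9]
beak [ 783.4 -129.4    3.5]
flask [357.7 457.   54.8]
reag [234.6 297.  117.6]
lip [573.1 234.6 303.6]
orange_mid top [(0.69, array([190. , 173.9])), (0.57, array([232.8, 193.9]))]
orange_mid scene [(0.8, array([311.6, 242.2])), (0.74, array([429.6, 237.5]))]
blue_mid top [(0.92, array([302.2, 205.1])), (0.8, array([378.1, 290.2])), (0.6, array([218.2, 268.5])), (0.57, array([433.3, 251.5])), (0.38, array([202.7, 180. ]))]
blue_mid scene [(0.93, array([345. , 201.8])), (0.83, array([166.9, 156.7])), (0.79, array([257.1, 224.4])), (0.7, array([223.1, 147.1]))]
dock top [(0.71, array([207.1, 178.3]))]
dock scene [(0.73, array([341.7, 244.5])), (0.52, array([158. , 217.8])), (0.18, array([350.1, 242.2]))]
stop top [(0.74, array([206.4, 180.6]))]
stop scene [(0.58, array([343.6, 242.9]))]
lever_tip top [(0.7, array([185.7, 171.7]))]
lever_tip scene [(0.58, array([272.1, 193.7])), (0.45, array([348.7, 238.8]))]
hood_hinge_line top [(0.89, array([201.6, 180. ]))]
hood_hinge_line scene [(0.74, array([343.1, 242.8]))]
hood_lip top [(0.71, array([189.4, 172.6])), (0.27, array([207.2, 178.6]))]
hood_lip scene [(0.78, array([347.5, 240.1])), (0.72, array([204.7, 280.6])), (0.33, array([312.8, 238.7]))]
tray top [(0.67, array([374.8, 227.4])), (0.24, array([321.7, 117.9]))]
tray scene [(0.6, array([202.3, 184.8]))]
hood top [(0.68, array([187.4, 173.3]))]
hood scene [(0.89, array([348.9, 237.1]))]
```

View pics/topc.png

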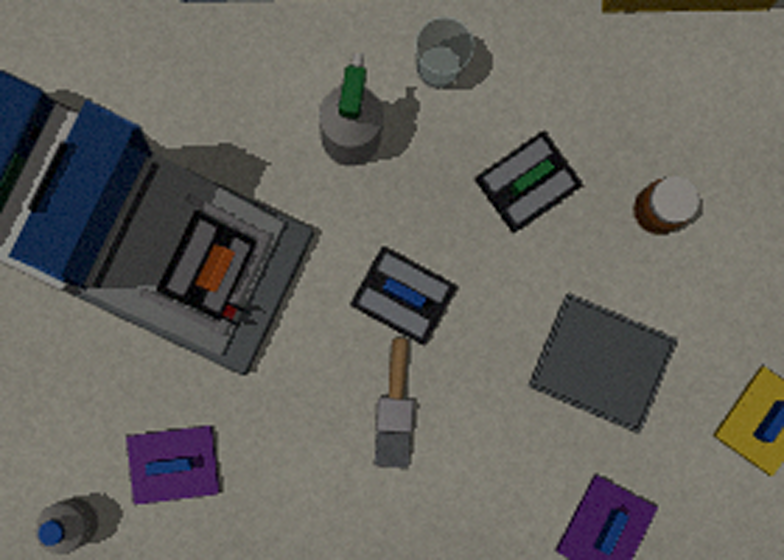

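```bash
cat > m.py <<'E'
from h import *
def hsv(s): return cv2.cvtColor(s["pixels"],cv2.COLOR_BGR2HSV)
def win(s,u,v,w):
    m=np.zeros(s["z_map"].shape,bool); m[max(0,v-w):v+w,max(0,u-w):u+w]=1; return m&(s["z_map"]>0)
def plane(P):
    for _ in range(6):
        c=P.mean(0); n=np.linalg.svd(P-c,full_matrices=False)[2][2]; d=(P-c)@n
        P=P[abs(d)<max(2.0,1.5*d.std())]
    return c,n*np.sign(n[2]),d.std(),len(P)
E
python3 - <<'E'
from m import *
for nm,pts in dict(top=dict(blue=(304,205),orange=(237,195),tray=(375,229),green=(349,163)),scene=dict(blue=(257,222),orange=(314,233),tray=(202,187))).items():
    s=pickle.load(open(nm+"0.pkl","rb")); W=cloud(s); H=hsv(s)
    tb=win(s,*( (330,270) if nm=="top" else (230,190)),12); print(nm,"table z",np.median(W[tb][:,2]))
    for n,(u,v) in pts.items():
        m=win(s,u,v,30)
        if n=="tray": continue
        lo,hi={"blue":(100,130),"orange":(3,18),"green":(45,75)}[n]
        m=win(s,u,v,20)
        k=m&(H[...,0]>=lo)&(H[...,0]<=hi)&(H[...,1]>110)&(H[...,2]>30)
        P=W[k]; print(nm,n,k.sum(),P.mean(0).round(1),"rect",cv2.minAreaRect(P[:,:2].astype(np.float32)), "z pct",np.percentile(P[:,2],[5,50,95]).round(1))
        print("   px rect",cv2.minAreaRect(np.argwhere(k)[:,::-1].astype(np.float32)))
E
```

```text
top table z 0.7466937997917851
top blue 79 [488.6 -74.8  47.1] rect ((489.2162170410156, -75.00010681152344), (50.04167556762695, 14.650930404663086), 58.188232421875) z pct [21.7 49.3 54.3]
   px rect ((303.8153991699219, 204.32308959960938), (15.380305290222168, 5.209457874298096), 29.744882583618164)
top orange 140 [512.2 134.3 112.3] rect ((506.56121826171875, 135.99710083007812), (39.2733154296875, 67.38482666015625), 82.20990753173828) z pct [ 91.7 116.2 123.6]
   px rect ((236.30799865722656, 198.3404083251953), (12.534341812133789, 22.721616744995117), 2.8624050617218018)
top green 72 [ 621.1 -224.1   48.8] rect ((623.4638671875, -225.21409606933594), (16.501937866210938, 49.54900360107422), 35.10203552246094) z pct [32.8 50.6 55.3]
   px rect ((349.1600341796875, 162.8800048828125), (4.400000095367432, 17.200000762939453), 53.13010025024414)
scene table z 1.3894889552627216
scene blue 121 [492.9 -75.   38.4] rect ((486.402099609375, -83.03165435791016), (71.14291381835938, 16.536888122558594), 55.74026870727539) z pct [13.8 43.  55.3]
   px rect ((254.75003051757812, 220.75003051757812), (17.677669525146484, 7.071067810058594), 45.0)
scene orange 211 [512.1 135.4 103.5] rect ((495.616455078125, 131.70309448242188), (95.81167602539062, 52.973541259765625), 13.972332000732422) z pct [ 72.6 107.2 122.3]
   px rect ((314.0000305175781, 234.00003051757812), (12.727920532226562, 18.384777069091797), 45.0)
```

```bash
python3 - <<'E'
from m import *
for nm,polys in dict(top=dict(bed=[(215,160),(228,168),(208,202),(197,198)],cass=[(230,178),(250,187),(238,213),(219,204)],hood=[(192,140),(211,148),(186,200),(168,190)])).items():
    s=pickle.load(open(nm+"0.pkl","rb")); W=cloud(s)
    for n,pg in polys.items():
        k=np.zeros(s["z_map"].shape,np.uint8); cv2.fillPoly(k,[np.array(pg)],1); P=W[(k>0)&(s["z_map"]>0)]
        c,nn,sd,N=plane(P); print(n,c.round(1),nn.round(3),sd.round(2),N,len(P),"tilt",np.degrees(np.arccos(nn[2])).round(2),"az",np.degrees(np.arctan2(nn[1],nn[0])).round(2))
E
python3 - <<'E'
import cv2,pickle
for n,(u,v) in dict(scene=(330,245)).items():
    from h import crop
    crop(pickle.load(open(n+"0.pkl","rb")),u,v,85,65,4.5,"pics/sc1.png")
from h import *
s=pickle.load(open("top0.pkl","rb")); crop(s,210,185,70,60,5.5,"pics/tc1.png")
E
```

```text
bed [554.  208.7 115.3] [-0.211 -0.454  0.866] 1.08 315 593 tilt 30.04 az -114.97
cass [515.6 144.1  88.6] [-0.225 -0.454  0.862] 1.26 288 655 tilt 30.47 az -116.4
hood [567.6 246.4 231.9] [0.436 0.896 0.086] 3.93 469 1230 tilt 85.06 az 64.05
```

View pics/sc1.png

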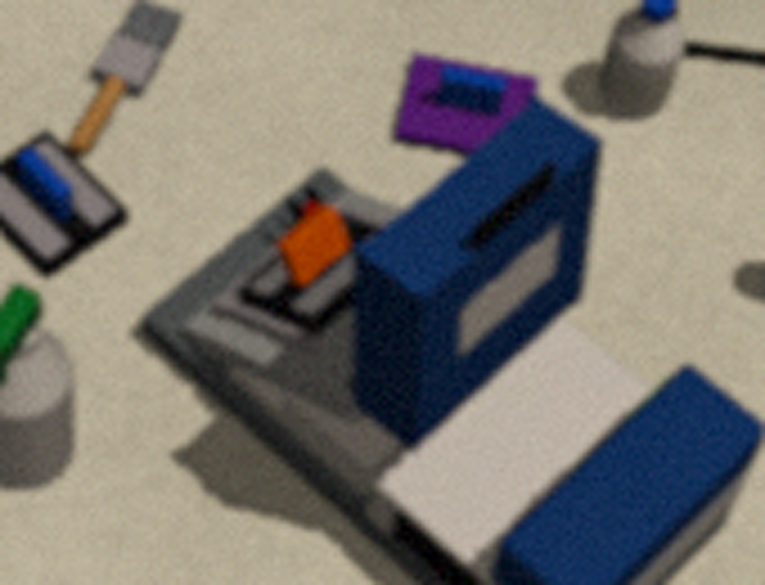

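View pics/tc1.png

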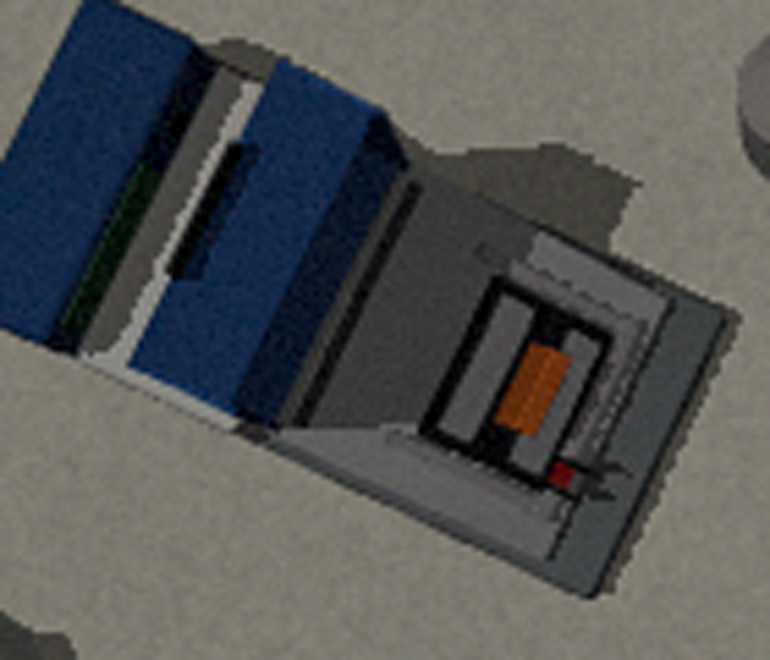

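```bash
cat > g.py <<'E'
from m import *
def cur():
    o=r.get_obs(); return o["ee_pos"],Rn.from_quat(o["tool_rot"]),o
def go(P,R=None):
    p,q,o=cur(); d=q.inv().apply(np.array(P)-p)/100
    t=(q.inv()*R).as_rotvec()/(2*np.pi) if R is not None else np.zeros(3)
    print("t",round(o["t"],2),"pos",p.round(1),"w",round(o["width"],1),"F",np.round(o["contact_force"],1),"j",np.round(o["joints"],2))
    print("rows ->",d.round(4),t.round(4),"mm",np.linalg.norm(d*100).round(1),"deg",(np.linalg.norm(t)*360).round(1))
def down(az): # tool down with tool x at azimuth az deg
    a=np.radians(az); x=np.array([np.cos(a),np.sin(a),0]); z=np.array([0,0,-1.]); return Rn.from_matrix(np.c_[x,np.cross(z,x),z])
AZ=64.7
def dockR(az=None):
    a=np.radians(AZ if az is None else az); h=np.array([np.cos(a),np.sin(a),0]); u=np.array([0,0,1.]); c,s=np.cos(np.pi/6),.5
    dx=c*h+s*u; dz=c*u-s*h; return np.c_[dx,np.cross(dz,dx),dz]
D0=np.array([517.6,142.2,102.])
def dk(v): return D0+dockR()@np.array(v,float)
def tdock(): # tool y=+dx,z=-dz,x=dy
    M=dockR(); return Rn.from_matrix(np.c_[M[:,1],M[:,0],-M[:,2]])
E
python3 - <<'E'
from g import *
p,q,o=cur(); print(q.as_matrix().round(3))
print(dk([0,0,120])); go([250,-480,300],down(12.6+60)); go(dk([0,0,120]),tdock()); print((q.inv()*tdock()).magnitude()*57.3)
E
```

```text
[[ 0.976  0.219 -0.   ]
 [ 0.219 -0.976  0.   ]
 [ 0.    -0.    -1.   ]]
[491.9585282   87.95504702 205.92304845]
t 1.95 pos [ 125.9 -561.   231.3] w 85.4 F [-0.5  0.   0.4] j [ 1.31  0.71 -0.03  1.48  0.02  0.95 -0.08]
rows -> [ 1.388  -0.5189 -0.6873] [-0.     -0.     -0.1665] mm 163.3 deg 60.0
t 1.95 pos [ 125.9 -561.   231.3] w 85.4 F [-0.5  0.   0.4] j [ 1.31  0.71 -0.03  1.48  0.02  0.95 -0.08]
rows -> [ 4.9925 -5.5307  0.2541] [-0.0353  0.1027 -0.3832] mm 745.5 deg 143.4
143.40263742130577
```

```bash
python3 -m inch '[[[0.2,-0.2,-0.15,0,0,-0.015],[0.5,-0.5,-0.3,0,0,-0.034],[0.8,-0.8,-0.5,0,0,-0.053],[1,-1,-0.6,0,0,-0.072],[1,-1,-0.6,0,0,-0.09]]]'
python3 - <<'E'
from g import *
go([300,-350,300],down(70)); go([450,-100,280],down(120))
E
```

```text
t: 2.37
ee_pos: [205.7, -437.5, 294.1]
tool_rot: [0.921, 0.389, 0.001, 0.001]
contact_force: [0.5, -0.1, 0.6]
width: 85.5
t 2.37 pos [ 205.7 -437.5  294.1] w 85.5 F [ 0.5 -0.1  0.6] j [ 1.19  0.49 -0.2   1.7   0.11  0.96  0.17]
rows -> [ 1.2847  0.065  -0.058 ] [ 0.0006 -0.     -0.0673] mm 128.8 deg 24.2
t 2.37 pos [ 205.7 -437.5  294.1] w 85.5 F [ 0.5 -0.1  0.6] j [ 1.19  0.49 -0.2   1.7   0.11  0.96  0.17]
rows -> [ 4.122  -0.6054  0.1421] [ 5.000e-04  2.000e-04 -2.062e-01] mm 416.9 deg 74.2
```

```bash
python3 -m inch '[[[0.35,0,0,0,0,-0.02],[0.7,0,0,0,0,-0.035],[1,0,0,0,0,-0.05],[1,0,0,0,0,-0.065]]]'
python3 -m inch '[[[0.35,0,0,0,0,-0.02],[0.7,0,0,0,0,-0.035],[1,0,0,0,0,-0.05],[1,0,0,0,0,-0.065]]]'
python3 - <<'E'
from g import *
go([460,-60,260],down(140)); go(dk([0,0,120]),tdock())
E
```

```text
t: 2.7
ee_pos: [279.3, -362.0, 294.7]
tool_rot: [0.82, 0.572, 0.002, 0.002]
contact_force: [0.8, 0.7, -0.7]
width: 85.3
t: 3.03
ee_pos: [315.7, -263.8, 295.3]
tool_rot: [0.683, 0.73, 0.002, 0.003]
contact_force: [0.5, -0.1, -0.2]
width: 85.5
t 3.03 pos [ 315.7 -263.8  295.3] w 85.5 F [ 0.5 -0.1 -0.2] j [ 0.93  0.4  -0.46  1.91  0.23  0.87  0.42]
rows -> [1.9384 1.5725 0.3612] [ 0.0009  0.0006 -0.1283] mm 252.2 deg 46.2
t 3.03 pos [ 315.7 -263.8  295.3] w 85.5 F [ 0.5 -0.1 -0.2] j [ 0.93  0.4  -0.46  1.91  0.23  0.87  0.42]
rows -> [3.3941 1.986  0.9031] [-0.0744  0.0449 -0.1649] mm 403.5 deg 67.1
```

```bash
python3 -m inch '[[[0.33,0.25,0,0,0,-0.015],[0.66,0.5,0,0,0,-0.03],[1,0.75,0,0,0,-0.045],[1,0.8,0,0,0,-0.06]]]'
python3 -m inch '[[[0.33,0.25,0,0,0,-0.015],[0.66,0.4,0,0,0,-0.03],[1,0.5,0,0,0,-0.045],[1,0.5,0,0,0,-0.06]]]'
python3 - <<'E'
from g import *
go(dk([0,0,120]),tdock())
E
```

```text
t: 3.37
ee_pos: [391.5, -153.1, 296.3]
tool_rot: [0.53, 0.848, 0.003, 0.003]
contact_force: [-0.2, -0.0, 0.9]
width: 85.2
t: 3.7
ee_pos: [392.0, -35.6, 297.0]
tool_rot: [0.356, 0.935, 0.003, 0.004]
contact_force: [-0.5, 0.2, 0.5]
width: 85.4
t 3.7 pos [392.  -35.6 297. ] w 85.4 F [-0.5  0.2  0.5] j [ 0.48  0.4  -0.71  1.96  0.33  0.89  0.45]
rows -> [0.0794 1.58   0.9239] [-0.0816  0.013  -0.0441] mm 183.2 deg 33.7
```

```bash
python3 -m inch '[[[0,0.3,0.15,-0.015,0.002,-0.008],[0.03,0.65,0.35,-0.03,0.005,-0.017],[0.05,1,0.55,-0.046,0.008,-0.026],[0.05,1,0.58,-0.06,0.01,-0.033],[0.05,1,0.6,-0.07,0.011,-0.04],[0.05,1,0.6,-0.08,0.013,-0.044]]]'
python3 - <<'E'
from g import *
go(dk([0,0,120]),tdock())
E
```

```text
t: 4.2
ee_pos: [455.1, 42.8, 237.7]
tool_rot: [0.211, 0.944, 0.25, 0.055]
contact_force: [0.2, 0.1, -1.0]
width: 85.4
t 4.2 pos [455.1  42.8 237.7] w 85.4 F [ 0.2  0.1 -1. ] j [ 0.73  0.68 -1.01  2.1   0.34  0.36  0.76]
rows -> [-0.1413  0.3347  0.556 ] [-0.001  -0.0002  0.0003] mm 66.4 deg 0.4
```

```bash
python3 -m inch '[[[-0.04,0.1,0.15,0,0,0],[-0.1,0.23,0.4,0,0,0],[-0.14,0.33,0.55,0,0,0],[-0.14,0.33,0.55,0,0,0],[-0.14,0.33,0.55,0,0,0]]]'
python3 - <<'E'
from g import *
go(dk([0,0,120]),tdock())
for n in ("wrist","top"):
    s=r.snapshot(n); cv2.imwrite(f"pics/{n}1.png",s["pixels"]); pickle.dump(s,open(f"{n}1.pkl","wb"))
E
```

```text
t: 4.62
ee_pos: [491.4, 88.0, 206.0]
tool_rot: [0.21, 0.944, 0.25, 0.055]
contact_force: [0.1, -0.4, 0.9]
width: 85.4
t 4.62 pos [491.4  88.  206. ] w 85.4 F [ 0.1 -0.4  0.9] j [ 0.52  0.74 -0.86  2.06  0.37  0.27  0.68]
rows -> [-0.005   0.0013  0.0017] [-0.0011 -0.0004  0.0004] mm 0.5 deg 0.4
```

View pics/wrist1.png

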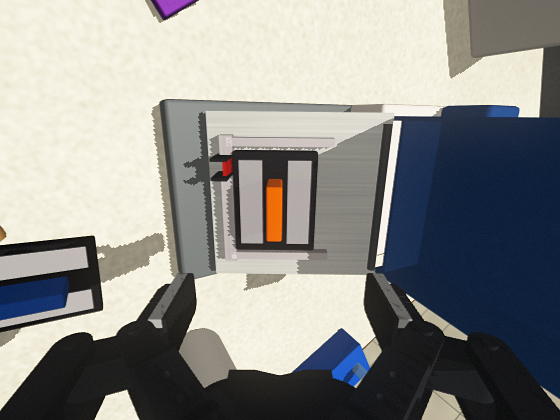

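```bash
cat > docfit.py <<'E'
from g import *
import sys
def fit(s,box,rib):
    W=cloud(s);H=hsv(s); z=s["z_map"]>0
    u0,u1,v0,v1=box; m=np.zeros(z.shape,bool); m[v0:v1,u0:u1]=1; m&=z
    L=(W-D0)@dockR()
    k=m&(H[...,0]>=rib[0])&(H[...,0]<=rib[1])&(H[...,1]>120)
    t=k&(L[...,2]>15)
    q=L[t]; print("rib top n",t.sum(),"mean",q.mean(0).round(2),"z med",np.median(q[:,2]).round(2),cv2.minAreaRect(q[:,:2].astype(np.float32)))
    b=m&(abs(L[...,2]+11)<5)&(abs(L[...,0])<60)&(abs(L[...,1])<70)
    q=L[b]; print("body top n",b.sum(),"z",np.median(q[:,2]).round(2),cv2.minAreaRect(q[:,:2].astype(np.float32)),"x pct",np.percentile(q[:,0],[.5,99.5]).round(1),"y",np.percentile(q[:,1],[.5,99.5]).round(1))
    A=np.c_[q[:,:2],np.ones(len(q))]; print("  slope",np.linalg.lstsq(A,q[:,2],rcond=None)[0].round(4))
    bd=z&(abs(L[...,2]+25)<5)&(L[...,0]>50)&(L[...,0]<85)&(abs(L[...,1])<70)
    q=L[bd]
    if len(q): A=np.c_[q[:,:2],np.ones(len(q))]; print("bed n",len(q),"z",np.median(q[:,2]).round(2),np.linalg.lstsq(A,q[:,2],rcond=None)[0].round(4))
    return L
E
python3 - <<'E'
from docfit import *
s=pickle.load(open("wrist1.pkl","rb")); L=fit(s,(225,325,140,260),(3,20))
for n,(u,v) in dict(ribtopL=(274,178),ribbot=(274,242),railU=(280,143),railL=(290,256),stop=(222,230),lever=(228,166),c1=(236,155),c2=(315,155),c3=(313,246),c4=(238,246),hinge=(385,195),cheek=(218,158)).items(): print(n,L[v,u].round(1))
s=pickle.load(open("top1.pkl","rb"))
E
```

```text
rib top n 897 mean [-6.15  3.54 23.35] z med 23.51 ((-6.3282880783081055, 1.8939857482910156), (13.246625900268555, 50.29391860961914), 0.24102754890918732)
body top n 7965 z -12.23 ((-6.827716827392578, 0.5591087341308594), (103.99375915527344, 121.9967041015625), 0.38526588678359985) x pct [-55.4  36.2] y [-59.1  60.4]
  slope [ 6.6000e-03  3.7000e-03 -1.2443e+01]
bed n 4594 z -26.35 [-3.20000e-03 -3.40000e-03 -2.61157e+01]
ribtopL [ -6.6  26.7 -12.3]
ribbot [ -6.8 -39.3 -12.4]
railU [ -1.   58.5 -17.6]
railL [  9.9 -57.  -16.3]
stop [-61.8 -31.9 -25.7]
lever [-48.5  38.8  -6.6]
c1 [-41.8  47.9 -13.8]
c2 [ 31.4  48.3 -12.9]
c3 [ 33.2 -44.3 -14.1]
c4 [-43.6 -43.9 -12.1]
hinge [128.8 -10.7 -92.3]
cheek [-54.   48.1   8. ]
```

```bash
python3 - <<'E'
import re
exec(open("g.py").read())
print(dk([-6.2,1.9,-1.3]).round(2))
E
sed -i 's/^D0=.*/D0=np.array([512.62,138.99,97.78])/; s/^AZ=.*/AZ=65.0/' g.py
python3 - <<'E'
from g import *
go(dk([0,0,30]),tdock()); go(dk([0,0,-6]),tdock())
E
```

```text
[513.87 138.75  97.77]
t 4.72 pos [491.3  87.  206.4] w 85.4 F [-0.2 -0.5  0.2] j [ 0.53  0.74 -0.86  2.06  0.37  0.27  0.68]
rows -> [ 0.0281 -0.0506  0.9217] [-0.0011  0.0002 -0.0005] mm 92.4 deg 0.4
t 4.72 pos [491.3  87.  206.4] w 85.4 F [-0.2 -0.5  0.2] j [ 0.53  0.74 -0.86  2.06  0.37  0.27  0.68]
rows -> [ 0.0286 -0.0482  1.2817] [-0.0011  0.0002 -0.0005] mm 128.3 deg 0.4
```

```bash
sed -i 's/^D0=.*/D0=np.array([513.87,138.75,97.77])/' g.py
python3 - <<'E'
from g import *
go(dk([0,0,30]),tdock())
E
python3 -m inch '[[[0.004,-0.01,0.2,-0.001,0,-0.0005],[0.01,-0.03,0.5,-0.001,0,-0.0005],[0.015,-0.045,0.8,-0.001,0,-0.0005],[0.015,-0.045,0.92,-0.001,0,-0.0005],[0.015,-0.045,0.92,-0.001,0,-0.0005],[0.015,-0.045,0.92,-0.001,0,-0.0005]]]'
python3 - <<'E'
from docfit import *
go(dk([0,0,-6]),tdock())
s=r.snapshot("wrist"); cv2.imwrite("pics/wrist2.png",s["pixels"])
L=fit(s,(150,400,100,400),(3,20))
E
```

```text
t 4.72 pos [491.3  87.  206.4] w 85.4 F [-0.2 -0.5  0.2] j [ 0.53  0.74 -0.86  2.06  0.37  0.27  0.68]
rows -> [ 0.0158 -0.0479  0.9234] [-0.0011  0.0002 -0.0005] mm 92.5 deg 0.4
t: 5.22
ee_pos: [507.4, 124.8, 124.5]
tool_rot: [0.209, 0.943, 0.252, 0.056]
contact_force: [0.1, 0.7, 0.6]
width: 85.5
t 5.22 pos [507.4 124.8 124.5] w 85.5 F [0.1 0.7 0.6] j [ 0.3   0.86 -0.62  2.1   0.44  0.01  0.63]
rows -> [ 0.0005 -0.0004  0.3686] [-0.0001  0.0002  0.    ] mm 36.9 deg 0.1
rib top n 2000 mean [ 0.13  3.18 24.43] z med 24.77 ((0.19204998016357422, 0.3105945587158203), (50.11872863769531, 13.959866523742676), 89.58499145507812)
body top n 18571 z -11.19 ((-0.26647186279296875, -0.6114883422851562), (127.79067993164062, 110.72293090820312), 89.23786926269531) x pct [-51.8  52. ] y [-61.9  61.8]
  slope [ 1.35000e-02 -3.90000e-03 -1.18762e+01]
bed n 7442 z -25.13 [-7.00000e-04 -6.00000e-03 -2.49951e+01]
```

View pics/wrist2.png

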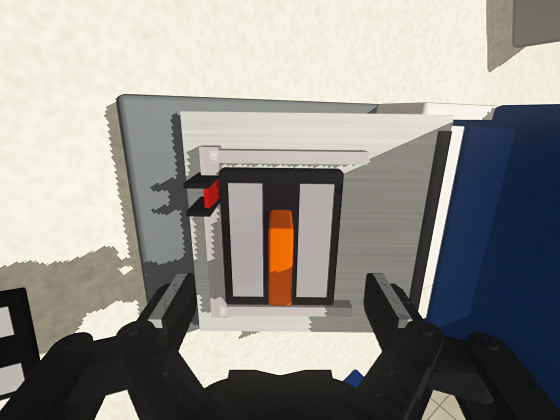

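```bash
python3 -m inch '[[[0,0,0.05,0,0,0],[0,0,0.1,0,0,0],[0,0,0.15,0,0,0],[0,0,0.15,0,0,0]]]'
python3 - <<'E'
from docfit import *
go(dk([0,0,-6]),tdock())
E
```

```text
t: 5.6
ee_pos: [513.4, 130.5, 113.6]
tool_rot: [0.209, 0.943, 0.252, 0.055]
contact_force: [0.3, -0.4, 0.1]
width: 84.9
t 5.6 pos [513.4 130.5 113.6] w 84.9 F [ 0.3 -0.4  0.1] j [ 0.28  0.89 -0.6   2.08  0.43  0.    0.64]
rows -> [ 0.0301 -0.0123  0.2349] [-0.0003 -0.0002 -0.0001] mm 23.7 deg 0.1
```

```bash
cat > fk.py <<'E'
import numpy as np
from scipy.optimize import least_squares
from scipy.spatial.transform import Rotation as Rn
D=[([125.8,-560.8,230.8],[.9939,.1102,-.0001,-.0006],[1.30831335,.70712527,-.02759616,1.48499902,.02201636,.9509732,-.0755141]),
([205.7,-437.5,294.1],[.921,.389,.001,.001],[1.19,.49,-.2,1.70,.11,.96,.17]),
([315.7,-263.8,295.3],[.683,.73,.002,.003],[.93,.40,-.46,1.91,.23,.87,.42]),
([392,-35.6,297],[.356,.935,.003,.004],[.48,.40,-.71,1.96,.33,.89,.45]),
([455.1,42.8,237.7],[.211,.944,.25,.055],[.73,.68,-1.01,2.10,.34,.36,.76]),
([491.4,88,206],[.21,.944,.25,.055],[.52,.74,-.86,2.06,.37,.27,.68]),
([507.4,124.8,124.5],[.209,.943,.252,.056],[.30,.86,-.62,2.10,.44,.01,.63]),
([513.4,130.5,113.6],[.209,.943,.252,.055],[.28,.89,-.60,2.08,.43,0,.64])]
def fk(q,L,sg,off=0,b0=0.,t0=0.):
    R=Rn.from_euler("z",b0); p=np.array([0,0,L[0]])
    seg=[None,None,L[1],None,L[2],None,L[3]]
    for i in range(7):
        R=R*Rn.from_euler("zyzyzyz"[i],sg[i]*q[i])
        if i==2: p=p+R.apply([L[4],0,L[1]])
        if i==3: p=p+R.apply([-L[4]+L[5],0,0])
        if i==4: p=p+R.apply([0,0,L[2]])
        if i==5: p=p+R.apply([L[6],0,0])
        if i==6: p=p+R.apply([0,0,L[3]])
    return p,R*Rn.from_euler("z",t0)
def res(x,sg):
    o=[]
    for P,Q,q in D:
        p,R=fk(q,x[:7],sg,0,x[7],x[8]); o+=list((p-P)/10); o+=list((Rn.from_quat(Q).inv()*R).as_rotvec()*10)
    return np.array(o)
if __name__=="__main__":
    import itertools
    best=[]
    for s in itertools.product([1,-1],repeat=4):
        sg=[s[0],1,s[1],1,s[2],1,s[3]]
        for t0 in (0,1.57,3.14,-1.57):
            f=least_squares(res,[300,350,350,200,0,0,0,0,t0],args=(sg,)); best.append((f.cost,sg,f.x.round(3)))
    best.sort(key=lambda a:a[0])
    for b in best[:4]: print(b)
E
python3 fk.py
```

```text
(np.float64(0.9790211372285952), [-1, 1, -1, 1, -1, 1, -1], array([ 3.10397e+02,  5.29896e+02,  3.14169e+02,  3.08071e+02,
       -1.52720e+01, -1.28870e+01,  8.78100e+00, -6.00000e-02,
        1.51600e+00]))
(np.float64(0.9790211372289441), [-1, 1, -1, 1, -1, 1, -1], array([ 3.10397e+02,  5.29896e+02,  3.14169e+02,  3.08071e+02,
       -1.52720e+01, -1.28870e+01,  8.78100e+00, -6.00000e-02,
        1.51600e+00]))
(np.float64(0.979021137229483), [-1, 1, -1, 1, -1, 1, -1], array([ 3.10397e+02,  5.29896e+02,  3.14169e+02,  3.08071e+02,
       -1.52720e+01, -1.28870e+01,  8.78100e+00, -6.00000e-02,
        1.51600e+00]))
(np.float64(0.9790211372302172), [-1, 1, -1, 1, -1, 1, -1], array([ 3.10397e+02,  5.29896e+02,  3.14169e+02,  3.08071e+02,
       -1.52720e+01, -1.28870e+01,  8.78100e+00, -6.00000e-02,
        1.51600e+00]))
```

```bash
cat > ik.py <<'E'
from fk import *
X=least_squares(res,[300,350,350,200,0,0,0,0,1.57],args=([-1,1]*3+[-1],)).x
SG=[-1,1,-1,1,-1,1,-1]
lo=np.array([-2.71,-.32,-1.57,0,-1.46,0,-2.83]);hi=np.array([2.71,2.16,1.52,2.45,4.6,2.02,2.83])
def FK(q): return fk(q,X[:7],SG,0,X[7],X[8])
def sols(P,R,n=60,seed=0):
    rg=np.random.default_rng(seed); out=[]
    def f(q):
        p,Q=FK(q); return np.r_[(p-P)/100,(R.inv()*Q).as_rotvec()]
    for _ in range(n):
        s=least_squares(f,rg.uniform(lo,hi),bounds=(lo-1e-3,hi+1e-3),max_nfev=60)
        if s.cost<1e-6: out.append(s.x)
    return np.array(out)
E
python3 - <<'E'
from ik import *
from g import dk,tdock
for flip in (0,1):
    R=tdock()*Rn.from_euler("z",np.pi*flip)
    for z in (30,-6):
        S=sols(dk([0,0,z]),R)
        print("flip",flip,"z",z,len(S)); 
        if len(S): print(S[np.argsort(S[:,4])][::max(1,len(S)//10)].round(2))
E
```

```text
flip 0 z 30 20
[[ 0.09  0.8  -0.18  2.09 -1.46  0.35  2.54]
 [ 0.1   0.8  -0.18  2.09 -1.46  0.35  2.54]
 [ 0.1   0.8  -0.19  2.09 -1.46  0.35  2.53]
 [ 0.17  0.82 -0.32  2.09 -1.4   0.25  2.48]
 [ 0.23  0.84 -0.43  2.09 -1.29  0.17  2.38]
 [ 0.27  0.85 -0.5   2.08 -1.15  0.12  2.24]
 [ 0.31  0.87 -0.61  2.07 -0.28  0.07  1.36]
 [ 0.34  0.88 -0.69  2.07  0.65  0.08  0.42]
 [ 0.38  0.91 -0.79  2.09  1.23  0.14 -0.16]
 [ 0.47  1.01 -1.02  2.09  1.46  0.35 -0.38]]
flip 0 z -6 36
[[ 0.26  0.94 -0.6   2.06 -0.15 -0.    1.23]
 [ 0.26  0.94 -0.6   2.06 -0.   -0.    1.08]
 [ 0.26  0.94 -0.6   2.06 -0.   -0.    1.08]
 [ 0.26  0.94 -0.6   2.06  0.   -0.    1.08]
 [ 0.26  0.94 -0.6   2.06  0.   -0.    1.08]
 [ 0.53  1.42 -1.55  2.09  1.66  1.   -0.48]
 [ 0.44  1.11 -1.06  2.09  1.67  0.44 -0.56]
 [ 0.33  0.99 -0.78  2.09  1.81  0.17 -0.73]
 [ 0.25  0.93 -0.56  2.11  3.68  0.07 -2.59]
 [ 0.24  0.93 -0.54  2.11  3.87  0.07 -2.78]
 [ 0.24  0.93 -0.54  2.11  3.92  0.07 -2.83]
 [-0.6   1.19  1.16  2.08  4.6   1.49  2.59]]
flip 1 z 30 25
[[ 0.09  0.8  -0.18  2.09 -1.46  0.35 -0.6 ]
 [ 0.1   0.8  -0.1
[... 333 characters left out ...]
3  2.83]
 [ 0.42  0.95 -0.9   2.09  1.39  0.24  2.83]
 [ 0.46  1.   -1.    2.09  1.45  0.33  2.77]
 [ 0.55  1.18 -1.32  2.09  1.53  0.67  2.71]
 [ 0.57  1.3  -1.51  2.09  1.56  0.89  2.7 ]]
flip 1 z -6 44
[[ 0.26  0.94 -0.6   2.06 -0.   -0.   -2.06]
 [ 0.26  0.94 -0.6   2.06 -0.   -0.   -2.06]
 [ 0.26  0.94 -0.6   2.06 -0.   -0.   -2.06]
 [ 0.26  0.94 -0.6   2.06  0.   -0.   -2.06]
 [ 0.5   1.25 -1.3   2.09  1.65  0.7   2.62]
 [ 0.31  0.97 -0.72  2.1   1.93  0.12  2.28]
 [ 0.27  0.95 -0.64  2.11  2.54  0.07  1.67]
 [ 0.25  0.93 -0.55  2.11  3.72  0.07  0.5 ]
 [ 0.18  0.9  -0.4   2.09  4.47  0.16 -0.25]
 [-0.65  1.37  1.46  2.08  4.57  1.82 -0.6 ]
 [ 0.04  0.87 -0.15  2.09  4.6   0.36 -0.4 ]]
```

```bash
python3 -m inch '[[[-0.01,0,-0.3,0,0,0],[-0.03,0,-0.6,0,0,0],[-0.03,0,-0.9,0,0,0],[-0.03,0,-1,0,0,0],[-0.03,0,-1,0,0,0]]]'
python3 - <<'E'
from ik import *
from g import *
go(dk([0,0,120]),tdock())
p,q,o=cur(); j=o["joints"]; P,Q=FK(j); print("model err",(P-p).round(1),((q.inv()*Q).magnitude()*57.3).round(2))
S=sols(dk([0,0,110]),tdock(),60)
S=S[(S[:,4]>0.8)]; print(S[np.argsort(S[:,5])].round(2))
E
```

```text
t: 6.02
ee_pos: [495.6, 82.5, 201.9]
tool_rot: [0.21, 0.943, 0.252, 0.056]
contact_force: [-0.6, -0.6, -0.4]
width: 85.5
t 6.02 pos [495.6  82.5 201.9] w 85.5 F [-0.6 -0.6 -0.4] j [ 0.54  0.75 -0.87  2.05  0.4   0.27  0.68]
rows -> [ 0.0719 -0.0128 -0.0048] [-0.0003  0.0002 -0.0002] mm 7.3 deg 0.1Traceback (most recent call last):
  File "<stdin>", line 4, in <module>
AttributeError: 'float' object has no attribute 'round'
```

Run:
```python
from ik import *
from g import *
p,q,o=cur(); j=o["joints"]; P,Q=FK(j); print("model err",(P-p).round(1),(q.inv()*Q).magnitude()*57.3)
for z in (110,60,40):
    S=sols(dk([0,0,z]),tdock(),60)
    S=S[(S[:,4]>0.3)]; print(z);print(S[np.argsort(S[:,5])].round(2)[::2])
```

```text
model err [ 1.3 -2.7  0.8] 1.7290465524018694
110
[[ 0.55  0.8  -0.92  2.06  0.54  0.29  0.53]
 [ 0.6   0.86 -1.09  2.07  0.89  0.39  0.17]
 [ 0.62  0.9  -1.15  2.07  0.98  0.43  0.07]
 [ 0.65  0.95 -1.26  2.07  1.11  0.53 -0.06]]
60
[[ 0.42  0.86 -0.8   2.08  0.71  0.16  0.36]
 [ 0.51  0.94 -1.01  2.09  1.22  0.32 -0.15]
 [ 0.54  0.99 -1.12  2.09  1.31  0.43 -0.24]
 [ 0.59  1.12 -1.34  2.09  1.42  0.65 -0.34]]
40
[[ 0.38  0.88 -0.75  2.08  0.88  0.12  0.19]
 [ 0.46  0.96 -0.96  2.09  1.34  0.28 -0.27]
 [ 0.5   1.01 -1.06  2.09  1.41  0.38 -0.33]
 [ 0.58  1.31 -1.56  2.09  1.53  0.94 -0.43]]
```

```bash
cat > sim.py <<'E'
from ik import *
def jac(q):
    p,R=FK(q); J=np.zeros((6,7))
    for i in range(7):
        d=np.zeros(7); d[i]=1e-5; p2,R2=FK(q+d); J[:3,i]=(p2-p)/1e-5/1000; J[3:,i]=(R2*R.inv()).as_rotvec()/1e-5
    return p,R,J
def track(q,P,R,n=12,lam=0.02,home=None,kn=0.):
    q=np.array(q,float); p0,R0=FK(q); rv=(R0.inv()*R).as_rotvec()
    for k in range(1,n+1):
        Pk=p0+(P-p0)*k/n; Rk=R0*Rn.from_rotvec(rv*k/n)
        for _ in range(8):
            p,Q,J=jac(q); e=np.r_[(Pk-p)/1000,(Rk*Q.inv()).as_rotvec()]
            Jp=J.T@np.linalg.inv(J@J.T+lam**2*np.eye(6))
            dq=Jp@e
            if home is not None: dq+= (np.eye(7)-Jp@J)@(kn*(home-q))
            q=np.clip(q+dq,lo,hi)
    return q
E
python3 - <<'E'
from sim import *
for kn in (0,.02,.1):
    q=np.array(D[0][2]); home=(lo+hi)/2 if kn else None
    for P,Q,j in D[1:]:
        q=track(q,np.array(P),Rn.from_quat(Q),home=home,kn=kn); print(kn,q.round(2),np.round(j,2))
E
```

```text
0 [ 1.19  0.5  -0.21  1.69  0.12  0.96  0.18] [ 1.19  0.49 -0.2   1.7   0.11  0.96  0.17]
0 [ 0.94  0.4  -0.47  1.9   0.23  0.88  0.43] [ 0.93  0.4  -0.46  1.91  0.23  0.87  0.42]
0 [ 0.49  0.41 -0.71  1.95  0.33  0.89  0.46] [ 0.48  0.4  -0.71  1.96  0.33  0.89  0.45]
0 [ 0.73  0.7  -1.    2.08  0.28  0.4   0.82] [ 0.73  0.68 -1.01  2.1   0.34  0.36  0.76]
0 [ 0.53  0.75 -0.86  2.04  0.3   0.31  0.75] [ 0.52  0.74 -0.86  2.06  0.37  0.27  0.68]
0 [ 0.33  0.88 -0.66  2.07  0.35  0.07  0.72] [ 0.3   0.86 -0.62  2.1   0.44  0.01  0.63]
0 [ 0.3   0.9  -0.64  2.05  0.35  0.06  0.72] [ 0.28  0.89 -0.6   2.08  0.43  0.    0.64]
0.02 [ 1.26  0.5  -0.31  1.69  0.18  0.97  0.11] [ 1.19  0.49 -0.2   1.7   0.11  0.96  0.17]
0.02 [ 0.96  0.41 -0.51  1.9   0.25  0.89  0.41] [ 0.93  0.4  -0.46  1.91  0.23  0.87  0.42]
0.02 [ 0.51  0.41 -0.74  1.95  0.35  0.9   0.44] [ 0.48  0.4  -0.71  1.96  0.33  0.89  0.45]
0.02 [ 0.8   0.8  -1.23  2.09  0.69  0.5   0.38] [ 0.73  0.68 -1.01  2.1   0.34  0.36  0.76]
0.02 [ 0.64  0.88 -1.18  2.05  0.93  0.47  0.11] [ 0.52  0.74 -0.86  2.06  0.37  0.27  0.68]
0.02 [ 0.38  0.91 -0.8   2.09  1.23  0.15 -0.16] [ 0.3   0.86 -0.62  2.1   0.44  0.01  0.63]
0.02 [ 0.35  0.93 -0.76  2.07  1.27  0.12 -0.2 ] [ 0.28  0.89 -0.6   2.08  0.43  0.    0.64]
0.1 [ 1.24  0.5  -0.29  1.69  0.16  0.97  0.13] [ 1.19  0.49 -0.2   1.7   0.11  0.96  0.17]
0.1 [ 0.95  0.41 -0.48  1.9   0.23  0.88  0.43] [ 0.93  0.4  -0.46  1.91  0.23  0.87  0.42]
0.1 [ 0.52  0.42 -0.76  1.95  0.37  0.9   0.42] [ 0.48  0.4  -0.71  1.96  0.33  0.89  0.45]
0.1 [ 0.82  0.86 -1.34  2.09  0.84  0.57  0.21] [ 0.73  0.68 -1.01  2.1   0.34  0.36  0.76]
0.1 [ 0.64  0.89 -1.19  2.05  0.94  0.48  0.1 ] [ 0.52  0.74 -0.86  2.06  0.37  0.27  0.68]
0.1 [ 0.39  0.92 -0.81  2.09  1.25  0.16 -0.18] [ 0.3   0.86 -0.62  2.1   0.44  0.01  0.63]
0.1 [ 0.35  0.93 -0.76  2.07  1.28  0.13 -0.21] [ 0.28  0.89 -0.6   2.08  0.43  0.    0.64]
```

```bash
cat > sim2.py <<'E'
from ik import *
def rot(ax,a):
    c,s=np.cos(a),np.sin(a)
    return np.array([[c,-s,0],[s,c,0],[0,0,1]]) if ax=="z" else np.array([[c,0,s],[0,1,0],[-s,0,c]])
T0=rot("z",X[8])
def F(q):
    R=rot("z",X[7]);p=np.array([0,0,X[0]]);axs=[];pts=[]
    for i in range(7):
        a="zyzyzyz"[i]; axs.append(SG[i]*(R[:,2] if a=="z" else R[:,1])); pts.append(p)
        R=R@rot(a,SG[i]*q[i])
        if i==2: p=p+R@[X[4],0,X[1]]
        if i==3: p=p+R@[-X[4]+X[5],0,0]
        if i==4: p=p+R@[0,0,X[2]]
        if i==5: p=p+R@[X[6],0,0]
        if i==6: p=p+R@[0,0,X[3]]
    J=np.array([np.r_[np.cross(a,p-c)/1000,a] for a,c in zip(axs,pts)]).T
    return p,R@T0,J
def track(q,P,R,lam=0.02,it=3,log=None):
    q=np.array(q,float);p0,R0,_=F(q);rv=Rn.from_matrix(R0.T@R).as_rotvec()
    n=max(2,int(max(np.linalg.norm(P-p0)/30,np.linalg.norm(rv)/.1))+1)
    for k in range(1,n+1):
        Pk=p0+(P-p0)*k/n;Rk=R0@Rn.from_rotvec(rv*k/n).as_matrix()
        for _ in range(it):
            p,Q,J=F(q);e=np.r_[(Pk-p)/1000,Rn.from_matrix(Rk@Q.T).as_rotvec()]
            q=np.clip(q+J.T@np.linalg.solve(J@J.T+lam**2*np.eye(6),e),lo,hi)
        if log is not None: log.append(q.copy())
    p,Q,_=F(q); return q,np.linalg.norm(P-p),np.linalg.norm(Rn.from_matrix(Q.T@R).as_rotvec())
E
cat > srch.py <<'E'
from sim2 import *
from g import *
import time
p,q,o=cur();j=o["joints"];rg=np.random.default_rng(1)
RD=tdock().as_matrix();best=[];t=time.time()
while time.time()-t<90:
    dp=rg.uniform([-150,-100,-30],[60,60,150]);rv=rg.normal(0,.45,3)
    P=p+dp;R=RD@Rn.from_rotvec(rv).as_matrix()
    if R[2,2]>-0.6 : continue
    lg=[]
    q1,e,_=track(j,P,R,log=lg); 
    if e>5: continue
    q2,e,_=track(q1,dk([0,0,80]),RD,log=lg)
    l3=[];q3,e3,a3=track(q2,dk([0,0,-6]),RD,log=l3)
    mg=min(q[5] for q in l3); ml=np.min([np.minimum(q-lo,hi-q).min() for q in lg+l3])
    best.append((ml,mg,dp.round(0),rv.round(2),q1.round(2),q2.round(2),q3.round(2),e3))
best.sort(key=lambda b:-b[0]);print(len(best))
for b in best[:5]:print(*b)
E
python3 srch.py
```

```text
1431
0.0 0.0 [ 24. -35.  69.] [0.13 0.01 0.25] [ 0.55  0.68 -0.89  1.77  0.24  0.72  0.56] [ 0.45  0.81 -0.79  2.07  0.43  0.19  0.64] [ 0.25  0.93 -0.59  2.06  0.46  0.    0.61] 1.991672088486759
0.0 0.0 [-81.  26.  25.] [ 0.27  0.02 -0.13] [ 0.29  0.55 -0.75  2.1   0.4   0.47  0.57] [ 0.45  0.81 -0.79  2.07  0.43  0.19  0.65] [ 0.25  0.93 -0.59  2.06  0.45  0.    0.62] 1.959198049273375
0.0 0.0 [-107.  -58.  105.] [-0.12  0.58  0.45] [ 0.95  0.96 -1.23  1.82 -0.03  1.07  0.68] [ 0.45  0.81 -0.79  2.07  0.43  0.19  0.64] [ 0.25  0.93 -0.59  2.06  0.45  0.    0.62] 1.9856086295955229
0.0 0.0 [52. 16. 67.] [-0.19  0.1   0.1 ] [ 0.68  0.89 -1.16  1.81  0.26  0.55  0.73] [ 0.45  0.81 -0.79  2.07  0.42  0.19  0.65] [ 0.25  0.93 -0.59  2.06  0.45  0.    0.62] 1.9553629884255785
0.0 0.0 [-126.   -0.  110.] [0.92 0.29 0.3 ] [ 0.01  0.66 -0.62  1.59  0.25  1.54  0.25] [ 0.45  0.82 -0.8   2.07  0.44  0.19  0.63] [ 0.25  0.93 -0.59  2.06  0.47  0.    0.6 ] 2.0464780991934113
```

```bash
cat > tilt.py <<'E'
from sim2 import *
from g import *
p,q,o=cur();j=o["joints"]
for d in (-20,-15,-10,10,15,20):
    R=(tdock()*Rn.from_euler("y",d,degrees=True)).as_matrix(); l=[]
    q2,e,_=track(j,dk([0,0,80]),R); q3,e3,a3=track(q2,dk([0,0,-6]),R,log=l)
    print(d,q2.round(2),q3.round(2),min(x[5] for x in l).round(3),e3.round(2),a3.round(4),R[:,2].round(2))
E
python3 tilt.py
```

```text
-20 [ 0.02  0.61 -0.21  2.36  0.35  0.    0.56] [-0.15  0.75 -0.09  2.35  0.28  0.    0.56] 0.0 171.71 0.5598 [ 0.51  0.28 -0.81]
-15 [ 0.15  0.65 -0.36  2.29  0.39  0.    0.58] [-0.04  0.79 -0.21  2.28  0.34  0.    0.58] 0.0 136.35 0.4446 [ 0.44  0.33 -0.84]
-10 [ 0.26  0.7  -0.51  2.22  0.42  0.    0.59] [ 0.07  0.83 -0.33  2.21  0.39  0.    0.59] 0.0 96.55 0.3148 [ 0.37  0.37 -0.85]
10 [ 0.53  0.93 -0.95  1.91  0.37  0.49  0.74] [ 0.38  1.04 -0.81  1.9   0.43  0.33  0.7 ] 0.326 0.0 0.0 [ 0.05  0.52 -0.85]
15 [ 0.55  0.99 -1.    1.83  0.35  0.63  0.78] [ 0.42  1.1  -0.89  1.82  0.41  0.48  0.74] 0.479 0.0 0.0 [-0.03  0.55 -0.84]
20 [ 0.55  1.04 -1.04  1.75  0.32  0.76  0.81] [ 0.44  1.16 -0.94  1.74  0.39  0.62  0.79] 0.623 0.0 0.0 [-0.11  0.57 -0.81]
```

```bash
cat >> g.py <<'E'
DEL=10.; GZ=13.
def tool(C,c,up=0.,along=None,dlt=None,gz=None):
    "tool TCP pose for a cassette with axes C (cols), centre c, raised by up along world/along"
    T=Rn.from_matrix(np.c_[C[:,1],C[:,0],-C[:,2]])*Rn.from_euler("y",DEL if dlt is None else dlt,degrees=True)
    a=C[:,2] if along is None else np.array(along,float)
    return np.array(c)+C[:,2]*(GZ if gz is None else gz)+T.apply([0,0,19])+a*up,T
def flat(az): # cassette y axis at azimuth az
    a=np.radians(az); y=np.array([np.cos(a),np.sin(a),0]); z=np.array([0,0,1.]); return np.c_[np.cross(y,z),y,z]
E
python3 - <<'E'
from g import *
go(*tool(dockR(),D0,up=50)); go(*tool(dockR(),D0,up=0))
E
```

```text
t 6.02 pos [495.6  82.5 201.9] w 85.5 F [-0.6 -0.6 -0.4] j [ 0.54  0.75 -0.87  2.05  0.4   0.27  0.68]
rows -> [ 0.106  -0.0116  0.7522] [-0.0002  0.028  -0.0002] mm 76.0 deg 10.1
t 6.02 pos [495.6  82.5 201.9] w 85.5 F [-0.6 -0.6 -0.4] j [ 0.54  0.75 -0.87  2.05  0.4   0.27  0.68]
rows -> [ 0.1068 -0.0107  1.2522] [-0.0002  0.028  -0.0002] mm 125.7 deg 10.1
```

```bash
python3 -m inch '[[[0.03,0,0.15,0,0.008,0],[0.06,0,0.35,0,0.018,0],[0.1,-0.01,0.6,0,0.028,0],[0.106,-0.012,0.75,0,0.028,0],[0.106,-0.012,0.75,0,0.028,0]]]'
python3 - <<'E'
from g import *
go(*tool(dockR(),D0,up=0))
E
```

```text
t: 6.43
ee_pos: [500.9, 121.5, 133.6]
tool_rot: [0.187, 0.944, 0.27, -0.029]
contact_force: [0.0, -0.9, 0.4]
width: 85.5
t 6.43 pos [500.9 121.5 133.6] w 85.5 F [ 0.  -0.9  0.4] j [ 0.47  0.96 -0.88  1.93  0.4   0.38  0.72]
rows -> [-0.0959  0.005   0.4635] [-0.0003 -0.0006 -0.0004] mm 47.3 deg 0.3
```

```bash
python3 -m inch '[[[-0.02,0,0.1,0,0,0],[-0.045,0.003,0.22,0,0,0],[-0.07,0.005,0.35,0,0,0],[-0.096,0.005,0.46,0,0,0],[-0.096,0.005,0.46,0,0,0],[-0.096,0.005,0.46,0,0,0]]]'
python3 - <<'E'
from g import *
go(*tool(dockR(),D0,up=0))
s=r.snapshot("wrist"); cv2.imwrite("pics/wrist3.png",s["pixels"])
E
```

```text
t: 6.93
ee_pos: [511.9, 142.9, 92.9]
tool_rot: [0.186, 0.944, 0.269, -0.029]
contact_force: [0.5, -0.1, 0.1]
width: 85.4
t 6.93 pos [511.9 142.9  92.9] w 85.4 F [ 0.5 -0.1  0.1] j [ 0.39  1.03 -0.8   1.92  0.43  0.3   0.7 ]
rows -> [-0.0028 -0.001  -0.0007] [-0.0003 -0.0008 -0.0003] mm 0.3 deg 0.3
```

View pics/wrist3.png

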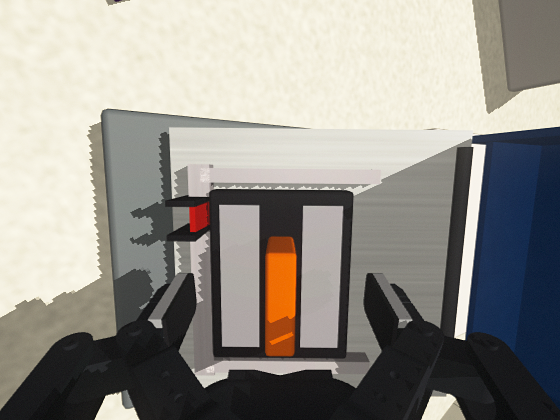

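Rib at (281,300) is midway between the pads (~(180,300) and (380,300)). Close.

```bash
python3 -m inch '[[[0,0,0,0,0,0],[0,0,0,0,0,0],[0,0,0,0,0,0],[0,0,0,0,0,0],[0,0,0,0,0,0],[0,0,0,0,0,0],[0,0,0,0,0,0],[0,0,0,0,0,0]]]' -1 60
python3 - <<'E'
from g import *
go(*tool(dockR(),D0,up=0))
M=dockR(); p,q,o=cur(); print(q.inv().apply(M[:,2]))
s=r.snapshot("wrist"); cv2.imwrite("pics/wrist4.png",s["pixels"])
E
```

```text
t: 7.65
ee_pos: [512.1, 142.6, 93.6]
tool_rot: [0.187, 0.944, 0.27, -0.029]
contact_force: [-1.5, -2.3, 6.7]
width: 13.3
t 7.65 pos [512.1 142.6  93.6] w 13.3 F [-1.5 -2.3  6.7] j [ 0.39  1.03 -0.81  1.92  0.43  0.3   0.7 ]
rows -> [-0.0008 -0.0029  0.0069] [-0.0002 -0.0006 -0.0004] mm 0.8 deg 0.3
[ 0.17745438 -0.00173677 -0.9841275 ]
```

View pics/wrist4.png

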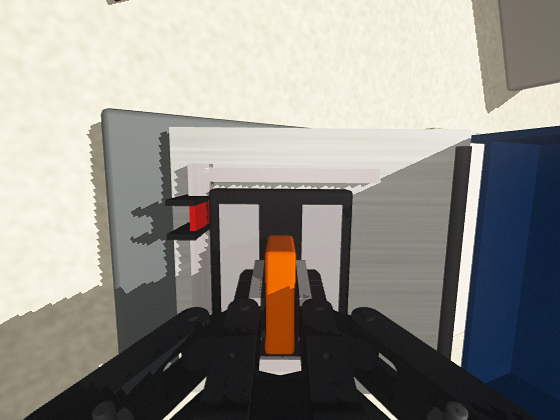

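```bash
python3 -m inch '[[[0.03,0,-0.15,0,0,0],[0.07,0,-0.4,0,0,0],[0.12,0,-0.65,0,0,0],[0.17,0,-0.9,0,0,0],[0.17,0,-0.95,0,0,0]]]' -1 80
python3 - <<'E'
from g import *
go([0,0,0])
for nm,(u,v) in dict(top=(375,229),scene=(202,187)).items():
    s=pickle.load(open(nm+"0.pkl","rb")); H=hsv(s).astype(int); c=H[v-6:v+6,u-6:u+6].reshape(-1,3); print(np.median(c,0), np.median(H[v+40,u-10:u+10],0))
    m=np.zeros(H.shape[:2],np.uint8); g=cv2.GaussianBlur(s["pixels"],(5,5),0).max(2)
    k=(g<0.5*(np.median(g[v-6:v+6,u-6:u+6])+np.median(g[v+38:v+44,u-10:u+10]))).astype(np.uint8)
    n,lab=cv2.connectedComponents(k,connectivity=4); kk=lab==lab[v,u]; uv=np.argwhere(kk)[:,::-1]
    print(nm,kk.sum(),uv.min(0),uv.max(0))
    C=-s["R"].T@s["t"]
    for zz in (14,4):
        d=np.c_[(uv[:,0]-s["cx"])/s["fx"],(uv[:,1]-s["cy"])/s["fy"],np.ones(len(uv))]@s["R"]; X=C+d*((zz-C[2])/d[:,2])[:,None]
        print(zz,cv2.minAreaRect(X[:,:2].astype(np.float32)),X.mean(0).round(1))
E
```

```text
t: 8.12
ee_pos: [491.8, 97.4, 179.4]
tool_rot: [0.187, 0.944, 0.269, -0.027]
contact_force: [-0.6, -0.1, -2.5]
width: 12.7
t 8.12 pos [491.8  97.4 179.4] w 12.7 F [-0.6 -0.1 -2.5] j [ 0.57  0.89 -0.97  1.92  0.36  0.49  0.75]
rows -> [ 3.9624 -3.4702  0.785 ] [0. 0. 0.] mm 532.5 deg 0.0
[98. 16. 64.] [ 25.  29. 127.]
top 1617 [349 205] [401 254]
14 ((407.67926025390625, -306.25421142578125), (141.84666442871094, 121.01197814941406), 66.09098052978516) [ 407.1 -306.    14. ]
4 ((407.9532165527344, -308.38055419921875), (142.869140625, 121.88432312011719), 66.09097290039062) [ 407.4 -308.2    4. ]
[68. 10. 76.] [ 22.   46.5 179. ]
scene 1175 [177 168] [227 208]
14 ((413.0229797363281, -305.25006103515625), (146.1228790283203, 124.91222381591797), 66.14929962158203) [ 414.1 -304.4   14. ]
4 ((406.5044250488281, -309.3919677734375), (147.0819091796875, 125.73207092285156), 66.14929962158203) [ 407.6 -308.5    4. ]
```

```bash
cat > way.py <<'E'
from sim2 import *
from g import *
def way(wps,j=None):
    if j is None: j=cur()[2]["joints"]
    for P,R in wps:
        l=[]; j,e,a=track(j,np.array(P),R.as_matrix(),log=l); print(np.round(P,1),j.round(2),"err",round(e,2),round(a,3),"margin",np.min([np.minimum(x-lo,hi-x).min() for x in l]).round(2))
E
python3 - <<'E'
from way import *
TR=[408,-307,29]
A=tool(flat(120),[440,-80,200]); B=tool(flat(66),TR,up=150); C=tool(flat(66),TR)
way([A,B,C]); go(*A); go(*B)
E
```

```text
[438.4 -77.1 194.3] [ 0.51  0.69 -0.57  1.86  0.29  0.81  0.35] err 0.0 0.0 margin 0.52
[ 409.3 -304.   173.3] [ 0.86  0.74 -0.35  1.74  0.09  0.74  0.12] err 0.0 0.0 margin 0.59
[ 409.3 -304.    23.3] [ 0.82  0.99 -0.27  1.83  0.15  0.4   0.11] err 0.0 0.0 margin 0.4
t 8.12 pos [491.8  97.4 179.4] w 12.7 F [-0.6 -0.1 -2.5] j [ 0.57  0.89 -0.97  1.92  0.36  0.49  0.75]
rows -> [-0.072  -1.4932 -1.0589] [ 0.0627 -0.0256  0.1072] mm 183.2 deg 45.7
t 8.12 pos [491.8  97.4 179.4] w 12.7 F [-0.6 -0.1 -2.5] j [ 0.57  0.89 -0.97  1.92  0.36  0.49  0.75]
rows -> [-0.6029 -3.4851 -2.0711] [ 0.0224 -0.0646  0.2485] mm 409.9 deg 92.8
```

```bash
python3 -m inch '[[[-0.005,-0.1,-0.08,0.004,-0.002,0.007],[-0.01,-0.25,-0.2,0.01,-0.004,0.018],[-0.02,-0.45,-0.35,0.018,-0.007,0.032],[-0.035,-0.7,-0.55,0.028,-0.011,0.05],[-0.05,-0.92,-0.75,0.038,-0.015,0.065],[-0.05,-1,-0.85,0.042,-0.017,0.07]]]'
python3 - <<'E'
from way import *
A=tool(flat(110),[440,-100,200])
go(*A)
E
```

```text
t: 8.62
ee_pos: [455.1, -29.2, 201.7]
tool_rot: [0.4, 0.907, 0.118, -0.059]
contact_force: [-0.3, -0.1, -3.5]
width: 12.9
t 8.62 pos [455.1 -29.2 201.7] w 12.9 F [-0.3 -0.1 -3.5] j [ 0.58  0.7  -0.73  1.89  0.28  0.72  0.5 ]
rows -> [-0.3873 -0.5737 -0.1041] [ 0.0147 -0.0101  0.0632] mm 70.0 deg 23.6
```

```bash
python3 -m inch '[[[-0.08,-0.12,-0.02,0.003,-0.002,0.012],[-0.2,-0.3,-0.05,0.008,-0.005,0.03],[-0.36,-0.5,-0.1,0.014,-0.01,0.05],[-0.5,-0.75,-0.13,0.019,-0.013,0.065],[-0.65,-0.95,-0.16,0.02,-0.014,0.075],[-0.65,-0.95,-0.16,0.02,-0.014,0.075]]]'
python3 - <<'E'
from way import *
go(*tool(flat(66),[408,-307,29],up=130))
E
```

```text
t: 9.12
ee_pos: [427.9, -145.2, 186.9]
tool_rot: [0.604, 0.793, 0.025, -0.071]
contact_force: [-0.1, 0.6, -3.0]
width: 12.7
t 9.12 pos [ 427.9 -145.2  186.9] w 12.7 F [-0.1  0.6 -3. ] j [ 0.59  0.69 -0.48  1.85  0.27  0.79  0.26]
rows -> [-1.5159 -0.5908  0.1477] [-0.0242  0.0072  0.1076] mm 163.4 deg 39.8
```

```bash
python3 -m inch '[[[-0.15,-0.06,0,-0.003,0.001,0.01],[-0.35,-0.13,0.02,-0.006,0.002,0.025],[-0.6,-0.22,0.04,-0.01,0.003,0.043],[-0.85,-0.32,0.05,-0.015,0.004,0.06],[-1,-0.4,0.07,-0.02,0.005,0.08],[-1,-0.4,0.07,-0.023,0.006,0.095],[-1,-0.4,0.07,-0.024,0.007,0.107]]]'
python3 - <<'E'
from way import *
go(*tool(flat(66),[408,-307,29],up=100))
E
```

```text
t: 9.7
ee_pos: [414.2, -251.5, 166.6]
tool_rot: [0.836, 0.541, 0.072, -0.047]
contact_force: [1.2, 0.8, -2.4]
width: 12.7
t 9.7 pos [ 414.2 -251.5  166.6] w 12.7 F [ 1.2  0.8 -2.4] j [ 0.78  0.71 -0.35  1.86  0.09  0.62  0.02]
rows -> [-0.566   0.1714  0.3408] [-0.0001  0.0002 -0.0005] mm 68.3 deg 0.2
```

```bash
python3 -m inch '[[[-0.1,0.03,0.05,0,0,0],[-0.25,0.08,0.13,0,0,0],[-0.42,0.13,0.23,0,0,0],[-0.55,0.165,0.32,0,0,0],[-0.566,0.171,0.34,0,0,0],[-0.566,0.171,0.34,0,0,0]]]'
python3 - <<'E'
from way import *
go(*tool(flat(66),[408,-307,29],up=40))
s=r.snapshot("wrist"); cv2.imwrite("pics/wrist5.png",s["pixels"]); pickle.dump(s,open("wrist5.pkl","wb"))
W=cloud(s)
for uv in [(280,150)]: print(W[uv[1],uv[0]])
s=r.snapshot("top"); crop(s,370,230,60,50,6,"pics/top5.png")
E
```

```text
t: 10.2
ee_pos: [409.0, -304.2, 122.2]
tool_rot: [0.836, 0.542, 0.072, -0.048]
contact_force: [0.7, 1.2, -3.0]
width: 12.5
t 10.2 pos [ 409.  -304.2  122.2] w 12.5 F [ 0.7  1.2 -3. ] j [ 0.86  0.82 -0.33  1.79  0.13  0.6   0.09]
rows -> [-0.0989  0.004   0.5805] [-0.0003  0.0001 -0.0004] mm 58.9 deg 0.2
[ 438.1224351  -237.44286013    0.50101108]
```

View pics/wrist5.png

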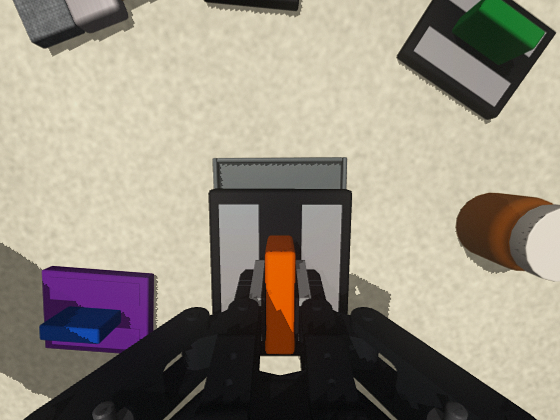

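View pics/top5.png

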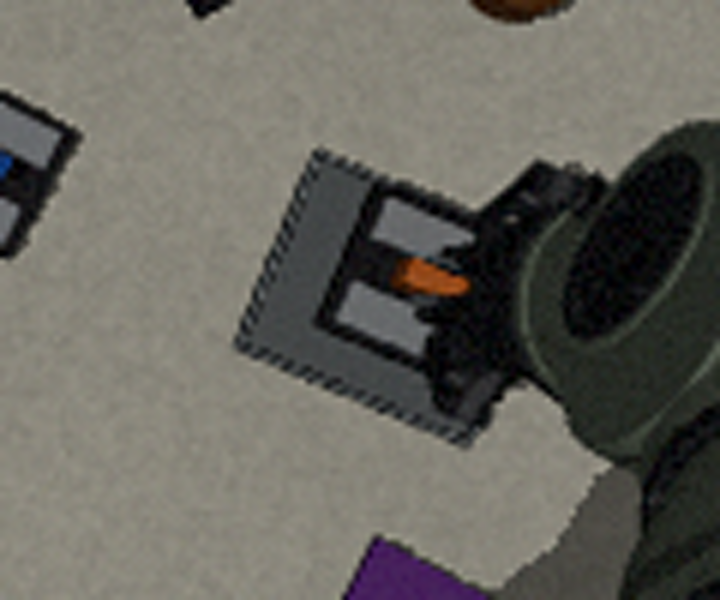

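Run:
```python
from way import *
s=pickle.load(open("wrist5.pkl","rb")); C=-s["R"].T@s["t"]
for u,v in [(213,158),(347,158)]:
    d=s["R"].T@[(u-s["cx"])/s["fx"],(v-s["cy"])/s["fy"],1]; X=C+d*((14-C[2])/d[2]); y=flat(66)
    print(X.round(1), (y.T@(X-[408,-307,0])).round(1))
W=cloud(s); y=flat(66)
L=(W-np.array([408,-307,0]))@y
for v in (156,160,163,168,175,185): print(v,L[v,280].round(1))
```

```text
[ 381.4 -220.4   14. ] [-59.5  68.3  14. ]
[ 488.6 -268.4   14. ] [57.9 68.1 14. ]
156 [-0.8 70.3  1.8]
160 [-0.8 66.5 14.3]
163 [-0.8 64.   5. ]
168 [-0.8 59.5  5.5]
175 [-0.8 53.2  5.7]
185 [-0.8 44.1  6. ]
```

```bash
python3 -m inch '[[[-0.015,0,0.08,0,0,0],[-0.04,0,0.22,0,0,0],[-0.07,0,0.41,0,0,0],[-0.1,0.004,0.58,0,0,0],[-0.12,0.004,0.72,0,0,0],[-0.135,0.005,0.82,0,0,0],[-0.145,0.005,0.88,0,0,0],[-0.15,0.005,0.91,0,0,0],[-0.15,0.005,0.91,0,0,0]]]'
python3 - <<'E'
from way import *
go(*tool(flat(66),[408,-307,29],up=0))
E
```

```text
t: 11.05
ee_pos: [410.5, -302.5, 31.1]
tool_rot: [0.836, 0.542, 0.072, -0.048]
contact_force: [-0.1, -0.6, -2.7]
width: 12.8
t 11.05 pos [ 410.5 -302.5   31.1] w 12.8 F [-0.1 -0.6 -2.7] j [ 0.82  0.97 -0.28  1.84  0.17  0.4   0.08]
rows -> [-0.0313 -0.0042  0.0738] [-0.0001  0.0001 -0.0002] mm 8.0 deg 0.1
```

```bash
python3 -m inch '[[[-0.01,-0.002,0.02,0,0,0],[-0.02,-0.004,0.04,0,0,0],[-0.025,-0.004,0.05,0,0,0],[-0.028,-0.004,0.058,0,0,0],[-0.03,-0.004,0.066,0,0,0],[-0.03,-0.004,0.066,0,0,0]]]'
python3 - <<'E'
from way import *
go(*tool(flat(66),[408,-307,29],up=0))
E
```

```text
t: 11.55
ee_pos: [409.3, -304.4, 25.4]
tool_rot: [0.836, 0.542, 0.072, -0.047]
contact_force: [-8.4, -0.4, 29.8]
width: 12.8
t 11.55 pos [ 409.3 -304.4   25.4] w 12.8 F [-8.4 -0.4 29.8] j [ 0.83  0.98 -0.28  1.84  0.17  0.39  0.08]
rows -> [ 0.0005 -0.0016  0.0216] [ 0.      0.0002 -0.0003] mm 2.2 deg 0.1
```

```bash
python3 -m inch '[[[0,0,-0.005,0,0,0],[0,0,-0.005,0,0,0]]]'
python3 -m inch '[[[0,0,0,0,0,0],[0,0,0,0,0,0],[0,0,0,0,0,0],[0,0,0,0,0,0],[0,0,0,0,0,0],[0,0,0,0,0,0]]]' 1
python3 - <<'E'
from way import *
p,q,o=cur(); print(q.inv().apply([0,0,1]))
go(*tool(flat(66),[408,-307,29],up=100))
E
```

```text
t: 11.72
ee_pos: [409.4, -304.8, 26.4]
tool_rot: [0.836, 0.542, 0.073, -0.047]
contact_force: [-0.3, 0.2, -3.1]
width: 12.8
t: 12.22
ee_pos: [409.4, -304.8, 26.4]
tool_rot: [0.836, 0.542, 0.073, -0.047]
contact_force: [-0.8, -0.2, -0.3]
width: 83.5
[ 1.72014354e-01  5.60793294e-04 -9.85094284e-01]
t 12.22 pos [ 409.4 -304.8   26.4] w 83.5 F [-0.8 -0.2 -0.3] j [ 0.83  0.98 -0.28  1.84  0.17  0.39  0.08]
rows -> [ 0.1733 -0.0034 -0.9538] [ 0.0001  0.0003 -0.0003] mm 96.9 deg 0.1
```

```bash
python3 -m inch '[[[0.03,0,-0.17,0,0,0],[0.09,0,-0.5,0,0,0],[0.15,0,-0.85,0,0,0],[0.173,0,-1,0,0,0],[0.173,0,-1,0,0,0]]]'
python3 - <<'E'
from way import *
s=r.snapshot("wrist"); cv2.imwrite("pics/wrist6.png",s["pixels"]); pickle.dump(s,open("wrist6.pkl","wb"))
W=cloud(s);H=hsv(s);k=(s["z_map"]>0)&(H[...,0]>3)&(H[...,0]<18)&(H[...,1]>120)&(W[...,2]>47)
print(k.sum(),cv2.minAreaRect(W[k][:,:2].astype(np.float32)),np.median(W[k][:,2]))
# blue plan
go([490,-75,150],down(58))
for az in (58,238):
    C=flat(az); print(az); way([tool(C,[489,-75,25],up=100),tool(C,[489,-75,25],up=0),tool(C,[480,-60,25],up=120),tool(dockR(),D0,up=110),tool(dockR(),D0)])
E
```

```text
t: 12.63
ee_pos: [410.3, -305.7, 131.0]
tool_rot: [0.836, 0.542, 0.073, -0.044]
contact_force: [0.4, -0.7, 0.0]
width: 85.1
2581 ((472.7060241699219, -335.9619140625), (56.194366455078125, 271.6011657714844), 70.24393463134766) 55.14646271204726
t 12.68 pos [ 409.7 -305.3  129.2] w 85.4 F [-0.1 -0.2 -1.4] j [ 0.86  0.8  -0.34  1.79  0.13  0.61  0.09]
rows -> [ 2.4302 -0.2078  0.2102] [-0.0014 -0.0274  0.0219] mm 244.8 deg 12.6
58
[490.7 -72.2 119.3] [ 0.31  0.76 -0.21  1.94 -0.04  0.39 -0.35] err 0.0 0.0 margin 0.39
[490.7 -72.2  19.3] [ 0.3   0.96 -0.2   1.98 -0.03  0.16 -0.34] err 0.0 0.0 margin 0.16
[481.7 -57.2 139.3] [ 0.29  0.71 -0.21  1.96 -0.06  0.41 -0.37] err 0.0 0.0 margin 0.2
[488.8  92.9 188.1] [ 0.59  0.92 -1.05  1.92  0.44  0.55  0.66] err 0.0 0.0 margin 0.33
[512.1 142.7  92.8] [ 0.4   1.05 -0.85  1.91  0.54  0.33  0.59] err 0.0 0.0 margin 0.33
238
[487.3 -77.8 119.3] [ 0.43  0.96 -0.9   1.82  1.    1.05  1.63] err 0.0 0.0 margin 0.63
[487.3 -77.8  19.3] [ 0.38  1.11 -0.78  1.87  1.2   0.91  1.47] err 0.0 0.0 margin 0.58
[478.3 -62.8 139.3] [ 0.42  0.92 -0.91  1.84  0.97  1.06  1.61] err 0.0 0.0 margin 0.58
[488.8  92.9 188.1] [ 0.56  0.88 -0.94  1.91  0.26  0.52  0.84] err 0.0 0.0 margin 0.52
[512.1 142.7  92.8] [ 0.37  1.03 -0.78  1.91  0.34  0.31  0.79] err 0.0 0.0 margin 0.31
```

View pics/wrist6.png

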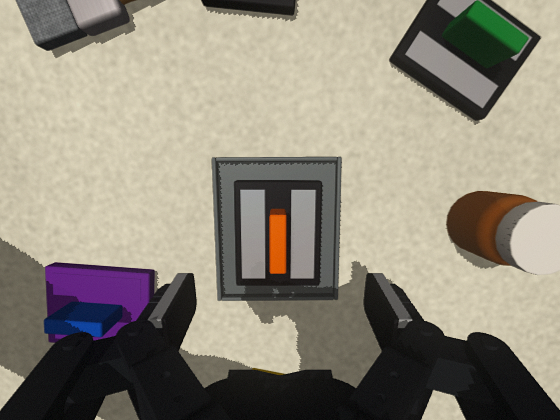

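Run:
```python
from way import *
go(*tool(flat(58),[489,-75,25],up=110))
```

```text
t 12.68 pos [ 409.7 -305.3  129.2] w 85.4 F [-0.1 -0.2 -1.4] j [ 0.86  0.8  -0.34  1.79  0.13  0.61  0.09]
rows -> [ 2.423  -0.2131  0.4191] [-0.0033  0.0004  0.0217] mm 246.8 deg 7.9
```

```bash
python3 -m inch '[[[0.3,-0.03,-0.02,-0.001,0,0.004],[0.65,-0.06,0,-0.002,0,0.008],[1,-0.09,0.05,-0.002,0,0.011],[1,-0.09,0.05,-0.002,0,0.011]]]'
python3 -m inch '[[[0.35,-0.03,0.1,-0.001,0,0.004],[0.7,-0.06,0.2,-0.002,0,0.008],[1,-0.09,0.25,-0.002,0,0.011],[1,-0.09,0.25,-0.002,0,0.011]]]'
python3 - <<'E'
from way import *
go(*tool(flat(58),[489,-75,25],up=110))
E
```

```text
t: 13.02
ee_pos: [444.0, -204.5, 141.3]
tool_rot: [0.853, 0.515, 0.076, -0.044]
contact_force: [0.1, 0.6, 0.3]
width: 85.3
t: 13.35
ee_pos: [485.4, -103.2, 133.4]
tool_rot: [0.869, 0.487, 0.078, -0.043]
contact_force: [0.8, 0.7, 0.6]
width: 85.8
t 13.35 pos [ 485.4 -103.2  133.4] w 85.8 F [0.8 0.7 0.6] j [ 0.39  0.74 -0.24  1.94 -0.01  0.41 -0.32]
rows -> [ 0.2805 -0.1166  0.0921] [-0.0001 -0.0005  0.0016] mm 31.7 deg 0.6
```

```bash
python3 -m inch '[[[0.15,-0.06,0.05,0,0,0],[0.28,-0.117,0.09,0,0,0.0016],[0.28,-0.117,0.09,0,0,0.0016],[0.28,-0.117,0.09,0,0,0.0016]]]'
cat > blu.py <<'E'
from way import *
def blu(s):
    W=cloud(s);H=hsv(s);zz=s["z_map"]>0;near=np.linalg.norm(W[...,:2]-[489,-75],axis=-1)<80
    k=zz&near&(H[...,0]>100)&(H[...,0]<130)&(H[...,1]>120)&(W[...,2]>45)&(W[...,2]<58)
    R1=cv2.minAreaRect(W[k][:,:2].astype(np.float32)); print("rib",k.sum(),R1,np.median(W[k][:,2]))
    b=zz&near&(abs(W[...,2]-14)<6); b=cv2.morphologyEx(b.astype(np.uint8),cv2.MORPH_OPEN,np.ones((3,3)))>0
    print("body",b.sum(),cv2.minAreaRect(W[b][:,:2].astype(np.float32)),np.median(W[b][:,2]))
E
python3 - <<'E'
from blu import *
go(*tool(flat(58),[489,-75,25],up=110))
s=r.snapshot("wrist"); cv2.imwrite("pics/wrist7.png",s["pixels"]); pickle.dump(s,open("wrist7.pkl","wb")); blu(s)
E
```

```text
t: 13.68
ee_pos: [490.4, -72.1, 128.8]
tool_rot: [0.871, 0.483, 0.077, -0.044]
contact_force: [-0.4, 0.4, -0.4]
width: 85.5
t 13.68 pos [490.4 -72.1 128.8] w 85.5 F [-0.4  0.4 -0.4] j [ 0.31  0.75 -0.22  1.96 -0.03  0.38 -0.38]
rows -> [ 0.0017  0.0037 -0.0043] [-0.0003 -0.0004  0.0002] mm 0.6 deg 0.2
rib 995 ((488.46142578125, -75.27223205566406), (49.68069076538086, 13.718608856201172), 60.87242889404297) 51.21070161892657
body 8156 ((472.7941589355469, -66.73616027832031), (99.86539459228516, 115.49506378173828), 60.5887336730957) 15.580019561965287
```

View pics/wrist7.png

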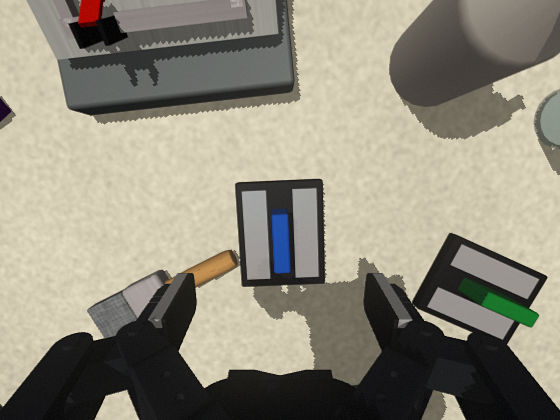

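Run:
```python
from blu import *
s=pickle.load(open("wrist7.pkl","rb"));W=cloud(s)
for uv in [(230,258),(200,272),(160,285),(130,298)]: print(uv,W[uv[1],uv[0]].round(1))
B=[488.5,-75.3,25]
go(*tool(flat(60.8),B,up=30)); go(*tool(flat(60.8),B,up=0))
way([tool(flat(60.8),B,up=0)])
```

```text
(230, 258) [437.3 -69.   20.3]
(200, 272) [406.5 -65.5  21.1]
(160, 285) [367.3 -56.2  20.9]
(130, 298) [335.8 -51.8  21. ]
t 13.73 pos [490.4 -72.9 129. ] w 85.3 F [ 0.3  0.1 -0.3] j [ 0.31  0.75 -0.22  1.95 -0.03  0.38 -0.38]
rows -> [-0.138  -0.0035  0.7847] [ 0.0011 -0.0004 -0.0077] mm 79.7 deg 2.8
t 13.73 pos [490.4 -72.9 129. ] w 85.3 F [ 0.3  0.1 -0.3] j [ 0.31  0.75 -0.22  1.95 -0.03  0.38 -0.38]
rows -> [-0.1909 -0.0031  1.08  ] [ 0.0011 -0.0004 -0.0077] mm 109.7 deg 2.8
[490.1 -72.4  19.3] [ 0.31  0.96 -0.21  1.97  0.01  0.17 -0.33] err 0.0 0.0 margin 0.17
```

```bash
python3 -m inch '[[[-0.025,0,0.15,0,0,-0.003],[-0.07,0,0.4,0.001,0,-0.006],[-0.11,-0.003,0.65,0.001,0,-0.0077],[-0.138,-0.003,0.78,0.001,0,-0.0077],[-0.138,-0.003,0.78,0.001,0,-0.0077],[-0.138,-0.003,0.78,0.001,0,-0.0077]]]'
python3 - <<'E'
from blu import *
go(*tool(flat(60.8),[488.5,-75.3,25],up=0))
s=r.snapshot("wrist"); cv2.imwrite("pics/wrist8.png",s["pixels"]); blu(s)
E
```

```text
t: 14.23
ee_pos: [489.7, -73.2, 49.6]
tool_rot: [0.859, 0.504, 0.076, -0.045]
contact_force: [0.5, 0.1, 0.8]
width: 85.4
t 14.23 pos [489.7 -73.2  49.6] w 85.4 F [0.5 0.1 0.8] j [ 0.31  0.91 -0.21  2.    0.01  0.19 -0.34]
rows -> [-0.0444 -0.0004  0.2996] [ 0.     -0.0003 -0.0001] mm 30.3 deg 0.1
rib 2210 ((488.46502685546875, -75.30424499511719), (49.95564270019531, 13.7825927734375), 60.501487731933594) 51.24087456761809
body 15068 ((479.8993835449219, -70.72230529785156), (100.03953552246094, 99.35264587402344), 60.53269577026367) 15.583416838752095
```

View pics/wrist8.png

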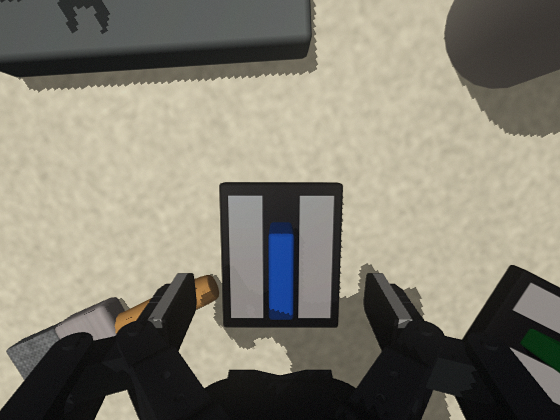

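```bash
python3 -m inch '[[[-0.01,0,0.07,0,0,0],[-0.025,0,0.17,0,0,0],[-0.037,0,0.25,0,0,0],[-0.043,0,0.29,0,0,0],[-0.043,0,0.295,0,0,-0.0008],[-0.043,0,0.295,0,0,-0.0008]]]'
python3 - <<'E'
from blu import *
go(*tool(flat(60.5),[488.5,-75.3,25],up=0))
E
python3 -m inch '[[[0,0,0,0,0,0],[0,0,0,0,0,0],[0,0,0,0,0,0],[0,0,0,0,0,0],[0,0,0,0,0,0],[0,0,0,0,0,0],[0,0,0,0,0,0],[0,0,0,0,0,0]]]' -1 60
python3 - <<'E'
from blu import *
P=tool(flat(60.5),[488.5,-75.3,25],up=0); go(*P)
p,q,o=cur(); s=r.snapshot("wrist"); cv2.imwrite("pics/wrist9.png",s["pixels"])
E
```

```text
t: 14.78
ee_pos: [490.5, -72.2, 20.2]
tool_rot: [0.858, 0.506, 0.076, -0.044]
contact_force: [0.1, -0.2, 0.7]
width: 85.5
t 14.78 pos [490.5 -72.2  20.2] w 85.5 F [ 0.1 -0.2  0.7] j [ 0.3   0.97 -0.21  2.    0.01  0.13 -0.33]
rows -> [-0.0052 -0.0021  0.0082] [-0.     -0.0004  0.0016] mm 1.0 deg 0.6
t: 15.45
ee_pos: [490.5, -72.2, 20.4]
tool_rot: [0.858, 0.506, 0.076, -0.044]
contact_force: [-1.3, -0.7, 5.7]
width: 13.0
t 15.45 pos [490.5 -72.2  20.4] w 13.0 F [-1.3 -0.7  5.7] j [ 0.3   0.97 -0.21  2.    0.01  0.13 -0.33]
rows -> [-0.0056 -0.0029  0.0105] [ 0.     -0.0004  0.0016] mm 1.2 deg 0.6
```

View pics/wrist9.png

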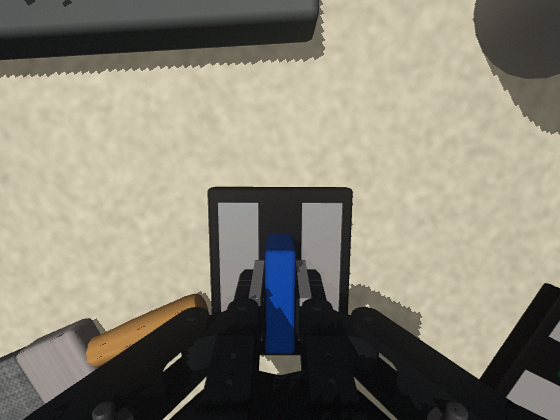

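```bash
python3 -m inch '[[[0.02,0,-0.1,0,0,0],[0.06,0,-0.33,0,0,0],[0.11,0,-0.6,0,0,0],[0.15,0,-0.85,0,0,0],[0.175,0,-1,0,0,0],[0.175,0,-1,0,0,0]]]' -1 80
python3 - <<'E'
from blu import *
A=tool(flat(110),[470,10,25],up=190); way([A,tool(dockR(),D0,up=100),tool(dockR(),D0,up=0)])
go(*A)
E
```

```text
t: 16.0
ee_pos: [491.1, -72.7, 125.2]
tool_rot: [0.858, 0.506, 0.078, -0.043]
contact_force: [0.8, -1.1, -1.1]
width: 12.7
[468.9  13.1 209.3] [ 0.3   0.66 -0.52  1.81  0.2   0.79  0.08] err 0.0 0.0 margin 0.42
[491.   97.4 179.4] [ 0.56  0.91 -0.98  1.92  0.37  0.51  0.74] err 0.0 0.0 margin 0.51
[512.1 142.7  92.8] [ 0.38  1.04 -0.81  1.91  0.44  0.32  0.69] err 0.0 0.0 margin 0.32
t 16.0 pos [491.1 -72.7 125.2] w 12.7 F [ 0.8 -1.1 -1.1] j [ 0.32  0.76 -0.24  1.95 -0.01  0.38 -0.35]
rows -> [ 0.7826 -0.6049 -0.7177] [ 2.470e-02 -1.000e-04 -1.337e-01] mm 122.2 deg 48.9
```

```bash
python3 -m inch '[[[0.04,-0.03,-0.06,0.002,0,-0.008],[0.12,-0.09,-0.16,0.005,0,-0.022],[0.23,-0.18,-0.28,0.008,0,-0.038],[0.36,-0.28,-0.42,0.012,0,-0.055],[0.5,-0.38,-0.55,0.016,0,-0.073],[0.63,-0.48,-0.65,0.019,0,-0.09],[0.72,-0.55,-0.7,0.022,0,-0.107],[0.77,-0.59,-0.72,0.024,0,-0.122],[0.78,-0.6,-0.72,0.025,0,-0.134],[0.78,-0.6,-0.72,0.025,0,-0.134]]]'
python3 - <<'E'
from blu import *
go(*tool(dockR(),D0,up=100))
E
```

```text
t: 16.83
ee_pos: [468.9, 13.1, 209.1]
tool_rot: [0.568, 0.818, 0.05, -0.073]
contact_force: [-0.7, -1.5, -2.0]
width: 12.9
t 16.83 pos [468.9  13.1 209.1] w 12.9 F [-0.7 -1.5 -2. ] j [ 0.3   0.66 -0.51  1.82  0.19  0.78  0.09]
rows -> [0.65   0.5008 0.4169] [-0.0569  0.0321 -0.1329] mm 92.0 deg 53.3
```

```bash
python3 -m inch '[[[0.03,0.02,0.01,-0.003,0.002,-0.008],[0.1,0.07,0.03,-0.01,0.006,-0.023],[0.2,0.15,0.08,-0.018,0.01,-0.041],[0.31,0.24,0.16,-0.026,0.015,-0.06],[0.42,0.32,0.24,-0.034,0.019,-0.079],[0.52,0.4,0.32,-0.042,0.024,-0.098],[0.6,0.46,0.38,-0.05,0.028,-0.116],[0.64,0.5,0.41,-0.055,0.031,-0.128],[0.65,0.5,0.417,-0.057,0.032,-0.133],[0.65,0.5,0.417,-0.057,0.032,-0.133]]]'
python3 - <<'E'
from blu import *
go(*tool(dockR(),D0,up=100))
s=r.snapshot("wrist"); cv2.imwrite("pics/wrist10.png",s["pixels"]);pickle.dump(s,open("wrist10.pkl","wb"))
E
```

```text
t: 17.67
ee_pos: [490.5, 96.6, 178.2]
tool_rot: [0.188, 0.944, 0.271, -0.027]
contact_force: [0.4, -0.4, -2.3]
width: 12.7
t 17.67 pos [490.5  96.6 178.2] w 12.7 F [ 0.4 -0.4 -2.3] j [ 0.57  0.9  -0.97  1.93  0.36  0.49  0.75]
rows -> [ 0.0006  0.0146 -0.0062] [ 0.0002 -0.0002 -0.0005] mm 1.6 deg 0.2
```

View pics/wrist10.png

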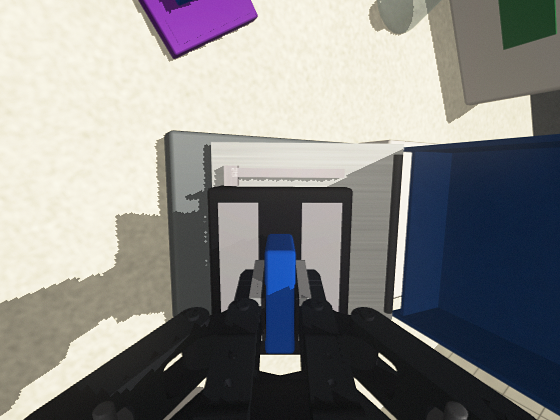

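Run:
```python
from blu import *
M=dockR()
for x,u in ((4,20),(4,2),(0.3,0.7)): go(*tool(M,dk([x,0,0]),up=u))
```

```text
t 17.72 pos [490.6  96.8 178.7] w 12.9 F [-0.4  0.7 -1.5] j [ 0.57  0.89 -0.97  1.93  0.35  0.49  0.75]
rows -> [-0.1387  0.0505  0.7847] [ 0.     -0.     -0.0007] mm 79.8 deg 0.2
t 17.72 pos [490.6  96.8 178.7] w 12.9 F [-0.4  0.7 -1.5] j [ 0.57  0.89 -0.97  1.93  0.35  0.49  0.75]
rows -> [-0.17    0.0506  0.9619] [ 0.     -0.     -0.0007] mm 97.8 deg 0.2
t 17.72 pos [490.6  96.8 178.7] w 12.9 F [-0.4  0.7 -1.5] j [ 0.57  0.89 -0.97  1.93  0.35  0.49  0.75]
rows -> [-0.1724  0.0136  0.9747] [ 0.     -0.     -0.0007] mm 99.0 deg 0.2
```

```bash
python3 -m inch '[[[-0.02,0.02,0.1,0,0,-0.0007],[-0.05,0.05,0.28,0,0,-0.0007],[-0.085,0.05,0.48,0,0,-0.0007],[-0.12,0.05,0.67,0,0,-0.0007],[-0.137,0.05,0.77,0,0,-0.0007],[-0.139,0.05,0.785,0,0,-0.0007],[-0.139,0.05,0.785,0,0,-0.0007]]]'
python3 - <<'E'
from blu import *
M=dockR()
for x,u in ((4,2),(0.3,0.7)): go(*tool(M,dk([x,0,0]),up=u))
s=r.snapshot("wrist"); cv2.imwrite("pics/wrist11.png",s["pixels"]);pickle.dump(s,open("wrist11.pkl","wb"))
E
```

```text
t: 18.3
ee_pos: [509.1, 137.2, 112.1]
tool_rot: [0.186, 0.944, 0.27, -0.027]
contact_force: [0.4, 0.1, -1.9]
width: 12.5
t 18.3 pos [509.1 137.2 112.1] w 12.5 F [ 0.4  0.1 -1.9] j [ 0.41  0.99 -0.83  1.92  0.42  0.33  0.7 ]
rows -> [-0.0347 -0.0019  0.1747] [-0.0001 -0.0001 -0.    ] mm 17.8 deg 0.1
t 18.3 pos [509.1 137.2 112.1] w 12.5 F [ 0.4  0.1 -1.9] j [ 0.41  0.99 -0.83  1.92  0.42  0.33  0.7 ]
rows -> [-0.0369 -0.0389  0.1875] [-0.0001 -0.0001 -0.    ] mm 19.5 deg 0.1
```

View pics/wrist11.png

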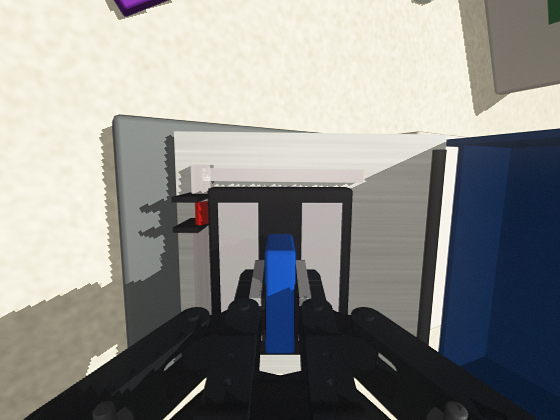

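Lever (red, ~(202,212)) and cheeks sit left of the cassette's low edge (x=210); rail clear above. Lower to near the bed.

```bash
python3 -m inch '[[[-0.008,0,0.04,0,0,0],[-0.018,0,0.09,0,0,0],[-0.027,0,0.135,0,0,0],[-0.033,0,0.165,0,0,0],[-0.035,-0.002,0.175,0,0,0],[-0.035,-0.002,0.175,0,0,0]]]'
python3 - <<'E'
from blu import *
M=dockR()
for x,u in ((4,0.7),(0.3,0.7)): go(*tool(M,dk([x,0,0]),up=u))
print((M.T@cur()[2]["contact_force"]).round(1))
E
```

```text
t: 18.85
ee_pos: [513.3, 144.7, 96.8]
tool_rot: [0.186, 0.944, 0.27, -0.027]
contact_force: [0.1, 0.1, -2.8]
width: 12.6
t 18.85 pos [513.3 144.7  96.8] w 12.6 F [ 0.1  0.1 -2.8] j [ 0.38  1.02 -0.81  1.92  0.43  0.3   0.7 ]
rows -> [0.0002 0.0007 0.016 ] [-0. -0. -0.] mm 1.6 deg 0.0
t 18.85 pos [513.3 144.7  96.8] w 12.6 F [ 0.1  0.1 -2.8] j [ 0.38  1.02 -0.81  1.92  0.43  0.3   0.7 ]
rows -> [ 0.0002 -0.0363  0.016 ] [-0. -0. -0.] mm 4.0 deg 0.0
[-1.3 -0.  -2.5]
```

Now down to the bed (1.6 mm), then slide down-slope onto the stop.

```bash
python3 -m inch '[[[0,0,0.01,0,0,0],[0,0,0.02,0,0,0],[0,0,0.02,0,0,0]]]'
python3 - <<'E'
from blu import *
M=dockR();go(*tool(M,dk([0.3,0,0]),up=0.7)); print((M.T@cur()[2]["contact_force"]).round(1))
E
python3 -m inch '[[[0,-0.012,0,0,0,0],[0,-0.024,0,0,0,0],[0,-0.036,0,0,0,0],[0,-0.042,0,0,0,0],[0,-0.042,0,0,0,0]]]'
python3 - <<'E'
from blu import *
M=dockR();go(*tool(M,dk([0.3,0,0]),up=0.7)); print((M.T@cur()[2]["contact_force"]).round(1))
E
```

```text
t: 19.1
ee_pos: [513.4, 145.8, 95.0]
tool_rot: [0.186, 0.944, 0.27, -0.026]
contact_force: [0.8, 1.2, -2.4]
width: 12.7
t 19.1 pos [513.4 145.8  95. ] w 12.7 F [ 0.8  1.2 -2.4] j [ 0.38  1.02 -0.8   1.92  0.43  0.29  0.7 ]
rows -> [ 0.0002 -0.0366 -0.0048] [-0. -0. -0.] mm 3.7 deg 0.0
[-0.  -0.2 -2.8]
t: 19.52
ee_pos: [512.3, 142.9, 93.3]
tool_rot: [0.186, 0.944, 0.27, -0.026]
contact_force: [1.9, 5.0, 2.2]
width: 12.8
t 19.52 pos [512.3 142.9  93.3] w 12.8 F [1.9 5.  2.2] j [ 0.39  1.02 -0.8   1.92  0.43  0.29  0.7 ]
rows -> [ 0.002  -0.0011 -0.0037] [0.0002 0.0001 0.    ] mm 0.4 deg 0.1
[ 5.7  0.3 -0.7]
```

```bash
python3 -m inch '[[[0,-0.004,0.008,0,0,0],[0,-0.006,0.014,0,0,0],[0,-0.006,0.014,0,0,0]]]'
python3 - <<'E'
from blu import *
M=dockR();go(*tool(M,dk([0.3,0,0]),up=0.7)); print((M.T@cur()[2]["contact_force"]).round(1))
E
```

```text
t: 19.77
ee_pos: [512.3, 143.2, 92.8]
tool_rot: [0.186, 0.944, 0.271, -0.026]
contact_force: [-5.4, -5.8, 25.5]
width: 12.7
t 19.77 pos [512.3 143.2  92.8] w 12.7 F [-5.4 -5.8 25.5] j [ 0.39  1.02 -0.8   1.92  0.44  0.28  0.7 ]
rows -> [ 0.0018 -0.0012 -0.0099] [0.0003 0.0002 0.0001] mm 1.0 deg 0.1
[ 6.3  2.5 25.9]
```

```bash
python3 -m inch '[[[0,-0.003,-0.003,0,0,0],[0,-0.003,-0.003,0,0,0]]]'
python3 -m inch '[[[0,0,0,0,0,0],[0,0,0,0,0,0],[0,0,0,0,0,0],[0,0,0,0,0,0],[0,0,0,0,0,0],[0,0,0,0,0,0]]]' 1
python3 - <<'E'
from docfit import *
go(*tool(dockR(),D0,up=90))
s=r.snapshot("wrist"); cv2.imwrite("pics/wrist12.png",s["pixels"]); fit(s,(150,400,100,400),(100,130))
E
```

```text
t: 19.93
ee_pos: [512.4, 143.0, 93.2]
tool_rot: [0.186, 0.944, 0.271, -0.025]
contact_force: [2.8, 3.0, 2.4]
width: 12.8
t: 20.43
ee_pos: [512.3, 142.9, 93.1]
tool_rot: [0.186, 0.944, 0.271, -0.025]
contact_force: [0.3, 0.4, -1.0]
width: 83.5
t 20.43 pos [512.3 142.9  93.1] w 83.5 F [ 0.3  0.4 -1. ] j [ 0.39  1.02 -0.8   1.92  0.44  0.28  0.7 ]
rows -> [ 0.1558 -0.001  -0.8855] [0.0004 0.0002 0.0001] mm 89.9 deg 0.2
rib top n 3256 mean [ 0.3   3.11 24.6 ] z med 24.81 ((-5.137198448181152, 0.9687042236328125), (50.684295654296875, 24.81715202331543), 89.28903198242188)
body top n 26811 z -11.15 ((-0.3869132995605469, -0.4656524658203125), (128.0406494140625, 111.12885284423828), 89.4130630493164) x pct [-51.4  51.6] y [-61.8  61.3]
  slope [ 1.34000e-02 -2.00000e-03 -1.18373e+01]
bed n 8104 z -25.2 [-1.50000e-03 -6.50000e-03 -2.49405e+01]
```

View pics/wrist12.png

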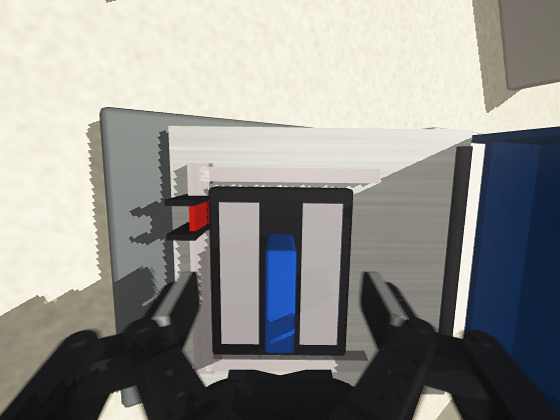

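```bash
python3 -m inch '[[[0.03,0,-0.16,0,0,0],[0.08,0,-0.45,0,0,0],[0.13,0,-0.75,0,0,0],[0.15,0,-0.88,0,0,0],[0.156,0,-0.89,0,0,0]]]'
python3 - <<'E'
from docfit import *
go([0,0,0])
s=r.snapshot("wrist"); cv2.imwrite("pics/wrist13.png",s["pixels"]); L=fit(s,(225,325,140,270),(100,130))
for nm in ("top","scene"):
    s=r.snapshot(nm); L=(cloud(s)-dk([100,0,-25]))@dockR(); H=hsv(s); W=cloud(s)
    k=(s["z_map"]>0)&(abs(L[...,1])<75)&(L[...,0]>10)&(L[...,2]>60)&(L[...,0]<200)&(H[...,0]>100)&(H[...,0]<130)&(H[...,1]>100)
    q=L[k]; print(nm,len(q),"z max",np.percentile(q[:,2],[50,90,98]).round(1))
    # plane fits in xz for points: outer plate vs front wall
    best=(0,)
    for th in np.arange(1.6,2.11,.01):
        n=np.array([np.sin(th),np.cos(th)]);f=np.array([-np.cos(th),np.sin(th)])
        a=(abs(q[:,[0,2]]@n-64)<4)&(q[:,[0,2]]@f<180); b=(abs(q[:,[0,2]]@f-187)<9)
        if a.sum()+b.sum()>best[0]: best=(a.sum()+b.sum(),th,a.sum(),b.sum(), np.median(q[a][:,[0,2]]@n) if a.any() else 0, np.median(q[b][:,[0,2]]@f) if b.any() else 0)
    print(best)
    # box behind
    k=(s["z_map"]>0)&(abs(L[...,1])<85)&(L[...,0]>200); q=W[k]; x=L[k]
    hh=(W[...,:2]-dk([100,0,-25])[:2])@np.array([np.cos(np.radians(AZ)),np.sin(np.radians(AZ))])
    for a in range(0,400,25):
        m=(s["z_map"]>0)&(abs(L[...,1])<70)&(hh>a)&(hh<a+25)
        if m.sum()>10: print(a,np.percentile(W[m][:,2],[5,50,95]).round(0),end=" ")
    print()
E
```

```text
t: 20.9
ee_pos: [493.5, 100.4, 172.9]
tool_rot: [0.187, 0.944, 0.271, -0.024]
contact_force: [-0.3, 0.5, 0.3]
width: 85.9
t 20.9 pos [493.5 100.4 172.9] w 85.9 F [-0.3  0.5  0.3] j [ 0.55  0.9  -0.96  1.93  0.37  0.46  0.74]
rows -> [ 3.9915 -3.4597  0.6748] [0. 0. 0.] mm 532.5 deg 0.0
rib top n 1029 mean [ 0.19  5.47 24.67] z med 24.84 ((0.41736888885498047, 4.543460845947266), (43.197757720947266, 13.626850128173828), 89.74323272705078)
body top n 8560 z -11.07 ((-3.5780715942382812, 15.496299743652344), (95.07486724853516, 89.04203796386719), 88.37811279296875) x pct [-48.2  38.9] y [-29.2  61.5]
  slope [  0.0183  -0.0248 -11.0753]
bed n 5305 z -25.09 [-1.20000e-03 -6.00000e-03 -2.49877e+01]
top 1115 z max [144.  152.5 155.5]
(np.int64(560), np.float64(2.1000000000000005), np.int64(0), np.int64(560), 0, np.float64(179.70349658800498))
0 [123. 300. 306.] 25 [140. 305. 325.] 100 [82. 86. 89.] 125 [ 83. 104. 146.] 150 [142. 146. 150.] 175 [142. 146. 149.] 200 [141. 145. 150.] 250 [-4.  2.  5.] 275 [-4.  1.  5.] 300 [-4.  1.  5.] 325 [-4.  1.  6.] 350 [-3.  1.  5.] 375 [-4.  1.  6.] 
scene 1158 z max [139.8 150.4 153.5]
(np.int64(560), np.float64(2.0000000000000004), np.int64(433), np.int64(127), np.float64(64.04573118805821), np.float64(179.7483762844077))
0 [ 73. 302. 307.] 25 [ 83. 304. 325.] 50 [ 82. 185. 272.] 75 [79. 85. 91.] 100 [80. 85. 91.] 125 [ 81. 135. 148.] 150 [141. 145. 151.] 175 [140. 146. 150.] 200 [ -3.  90. 148.] 225 [-6.  0.  6.] 250 [-5.  0.  7.] 275 [-5.  0.  6.] 300 [-9. -0.  6.] 325 [-8. -0.  6.] 350 [-6.  1.  6.] 375 [-6.  0.  6.]
```

View pics/wrist13.png

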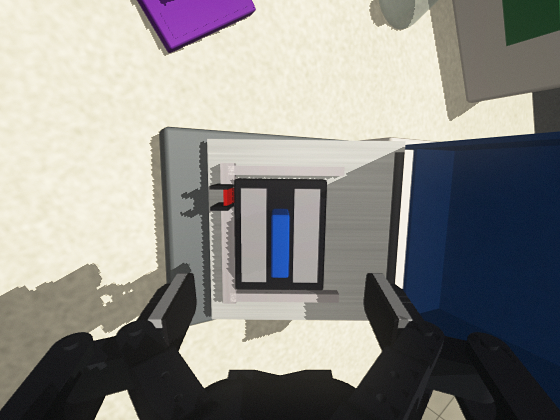

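```bash
cat > hd.py <<'E'
from way import *
Hg=dk([100,0,-25]); hv=np.array([np.cos(np.radians(AZ)),np.sin(np.radians(AZ)),0]); yv=dockR()[:,1]
def hp(h,z,y=0.): return np.r_[(Hg+hv*h+yv*y)[:2],z]
def tR(tilt,az=65): return down(az)*Rn.from_euler("y",tilt,degrees=True)
E
python3 - <<'E'
from hd import *
print(Hg)
for az in (65,245,155):
  print(az)
  way([(hp(-60,250),tR(0,az)),(hp(-50,370),tR(0,az)),(hp(100,370),tR(0,az)),(hp(100,290),tR(0,az)),(hp(60,290),tR(0,az)),(hp(-40,290),tR(0,az)),(hp(-110,240),tR(0,az)),(hp(-150,180),tR(0,az)),(hp(-180,100),tR(0,az))])
E
```

```text
[555.75254335 228.56740406 126.11936491]
65
[530.4 174.2 250. ] [-0.39  0.66  0.03  1.52 -0.02  0.96 -0.79] err 0.0 0.0 margin 0.39
[534.6 183.3 370. ] [-0.41  0.57  0.03  1.28 -0.02  1.3  -0.8 ] err 0.0 0.0 margin 0.72
[598.  319.2 370. ] [-0.56  0.81  0.04  0.78 -0.03  1.55 -0.97] err 0.0 0.0 margin 0.47
[598.  319.2 290. ] [-0.56  0.84  0.04  0.98 -0.03  1.32 -0.96] err 0.0 0.0 margin 0.55
[581.1 282.9 290. ] [-0.53  0.77  0.03  1.13 -0.03  1.24 -0.93] err 0.0 0.0 margin 0.74
[538.8 192.3 290. ] [-0.42  0.64  0.03  1.41 -0.02  1.09 -0.82] err 0.0 0.0 margin 0.82
[509.3 128.9 240. ] [-0.32  0.62  0.02  1.65 -0.02  0.88 -0.72] err 0.0 0.0 margin 0.8
[492.4  92.6 180. ] [-0.25  0.67  0.01  1.8  -0.01  0.67 -0.66] err 0.0 0.0 margin 0.65
[479.7  65.4 100. ] [-0.2   0.79  0.    1.93 -0.    0.43 -0.62] err 0.0 0.0 margin 0.43
245
[530.4 174.2 250. ] [ 0.11  0.88 -1.13  1.53  0.82  1.26  1.57] err 0.0 0.0 margin 0.44
[534.6 183.3 370. ] [ 0.08  0.77 -1.19  1.28  0.7   1.52  1.7 ] err 0.0 0.0 margin 0.38
[598.  319.2 370. ] [-0.28  0.93 -1.08  0.79  0.8   1.72  1.74] err 0.0 0.0 margin 0.
[... 622 characters left out ...]
534.6 183.3 370. ] [-0.1   0.62 -0.63  1.28  0.36  1.35  0.43] err 0.0 0.0 margin 0.67
[598.  319.2 370. ] [-0.39  0.84 -0.58  0.79  0.42  1.6   0.36] err 0.0 0.0 margin 0.42
[598.  319.2 290. ] [-0.36  0.88 -0.57  0.98  0.44  1.38  0.31] err 0.0 0.0 margin 0.5
[581.1 282.9 290. ] [-0.29  0.82 -0.58  1.13  0.43  1.31  0.31] err 0.0 0.0 margin 0.68
[538.8 192.3 290. ] [-0.11  0.7  -0.61  1.41  0.41  1.16  0.36] err 0.0 0.0 margin 0.75
[509.3 128.9 240. ] [ 0.01  0.68 -0.6   1.65  0.45  0.95  0.38] err 0.0 0.0 margin 0.8
[492.4  92.6 180. ] [ 0.05  0.72 -0.55  1.81  0.52  0.76  0.36] err 0.0 0.0 margin 0.64
[479.7  65.4 100. ] [ 0.03  0.82 -0.43  1.93  0.65  0.53  0.29] err 0.0 0.0 margin 0.52
```

Run:
```python
from hd import *
go(hp(-120,250),tR(0)); go(hp(-110,380),tR(0))
```

```text
t 21.05 pos [493.1 102.  170.7] w 85.8 F [0.7 0.  0.7] j [ 0.55  0.91 -0.96  1.93  0.37  0.46  0.74]
rows -> [ 0.0673  0.5817 -0.5766] [ 0.0446 -0.0871  0.2503] mm 82.2 deg 96.7
t 21.05 pos [493.1 102.  170.7] w 85.8 F [0.7 0.  0.7] j [ 0.55  0.91 -0.96  1.93  0.37  0.46  0.74]
rows -> [ 0.2523  1.3208 -1.6347] [ 0.0446 -0.0871  0.2503] mm 211.7 deg 96.7
```

```bash
python3 -m inch '[[[0.02,0.05,-0.1,0.001,-0.003,0.009],[0.03,0.12,-0.25,0.004,-0.008,0.024],[0.05,0.2,-0.4,0.007,-0.014,0.041],[0.07,0.3,-0.55,0.01,-0.02,0.059],[0.09,0.4,-0.7,0.014,-0.027,0.077],[0.11,0.5,-0.8,0.017,-0.033,0.095],[0.12,0.6,-0.9,0.02,-0.039,0.113],[0.14,0.7,-0.95,0.023,-0.046,0.131],[0.15,0.78,-0.97,0.027,-0.052,0.149],[0.15,0.79,-0.98,0.03,-0.058,0.167],[0.15,0.79,-0.98,0.033,-0.064,0.185],[0.15,0.79,-0.98,0.036,-0.07,0.2]]]' -1 60
python3 - <<'E'
from hd import *
go(hp(-110,380),tR(0))
E
```

```text
t: 22.05
ee_pos: [502.7, 118.8, 295.5]
tool_rot: [0.748, 0.661, 0.059, -0.004]
contact_force: [-0.3, -1.2, 0.6]
width: 0.2
t 22.05 pos [502.7 118.8 295.5] w 0.2 F [-0.3 -1.2  0.6] j [-0.09  0.51 -0.29  1.69  0.11  0.86 -0.53]
rows -> [ 0.1861  0.1119 -0.8249] [ 0.0089 -0.0166  0.0496] mm 85.3 deg 19.1
```

```bash
python3 -m inch '[[[0.04,0.03,-0.2,0.003,-0.005,0.015],[0.1,0.06,-0.45,0.006,-0.011,0.033],[0.16,0.1,-0.72,0.009,-0.017,0.05],[0.186,0.11,-0.825,0.009,-0.017,0.05],[0.186,0.11,-0.825,0.009,-0.017,0.05]]]'
python3 - <<'E'
from hd import *
go(hp(110,380),tR(0))
E
```

```text
t: 22.47
ee_pos: [509.8, 130.6, 380.9]
tool_rot: [0.844, 0.537, -0.0, 0.001]
contact_force: [-0.1, -0.9, 0.1]
width: -0.1
t 22.47 pos [509.8 130.6 380.9] w -0.1 F [-0.1 -0.9  0.1] j [-0.22  0.5  -0.17  1.36  0.08  1.29 -0.83]
rows -> [2.1816e+00 8.0000e-04 5.5000e-03] [ 0.0003  0.0003 -0.0001] mm 218.2 deg 0.1
```

```bash
python3 -m inch '[[[0.25,0,0,0,0,0],[0.6,0,0,0,0,0],[0.9,0,0,0,0,0],[1,0,0,0,0,0]]]'
python3 -m inch '[[[0.3,0,0,0,0,0],[0.65,0,0,0,0,0],[1,0,0,0,0,0],[1,0,0,0,0,0]]]'
python3 - <<'E'
from hd import *
go(hp(105,290),tR(0))
s=r.snapshot("scene"); crop(s,330,235,110,85,3.5,"pics/sc14.png"); s=r.snapshot("wrist"); cv2.imwrite("pics/wrist14.png",s["pixels"])
E
```

```text
t: 22.8
ee_pos: [552.3, 225.4, 378.2]
tool_rot: [0.842, 0.539, -0.001, 0.0]
contact_force: [-0.7, 0.4, -1.0]
width: -0.4
t: 23.13
ee_pos: [594.3, 320.9, 374.1]
tool_rot: [0.841, 0.541, -0.003, -0.0]
contact_force: [-1.6, -0.3, -0.6]
width: 0.1
t 23.13 pos [594.3 320.9 374.1] w 0.1 F [-1.6 -0.3 -0.6] j [-0.5   0.84 -0.14  0.65  0.11  1.66 -1.02]
rows -> [0.054  0.0441 0.8406] [-0.0005  0.0008  0.0013] mm 84.3 deg 0.6
```

View pics/sc14.png

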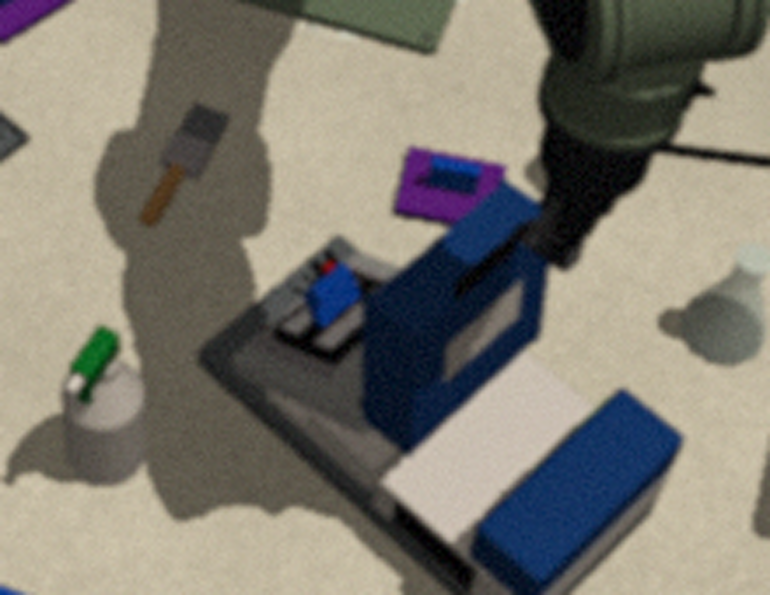

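View pics/wrist14.png

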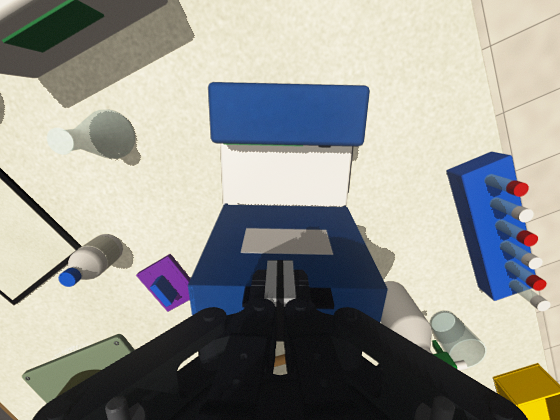

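```bash
python3 -m inch '[[[0.06,0.02,0.15,0,0,0],[0.06,0.04,0.4,0,0,0],[0.06,0.04,0.65,0,0,0],[0.055,0.044,0.84,0,0,0.001],[0.055,0.044,0.84,0,0,0.001],[0.055,0.044,0.84,0,0,0.001]]]'
python3 - <<'E'
from hd import *
go(hp(75,290),tR(0)); print(r.get_obs()["contact_force"])
s=r.snapshot("wrist"); cv2.imwrite("pics/wrist15.png",s["pixels"])
E
```

```text
t: 23.73
ee_pos: [599.9, 319.8, 291.1]
tool_rot: [0.843, 0.537, -0.003, 0.001]
contact_force: [-1.3, 0.4, 1.5]
width: 0.1
t 23.73 pos [599.9 319.8 291.1] w 0.1 F [-1.3  0.4  1.5] j [-0.49  0.86 -0.15  0.88  0.11  1.41 -1.04]
rows -> [-0.2631 -0.015   0.0122] [-0.0004  0.001  -0.    ] mm 26.4 deg 0.4
[-1.27748088  0.39217877  1.54411004]
```

View pics/wrist15.png

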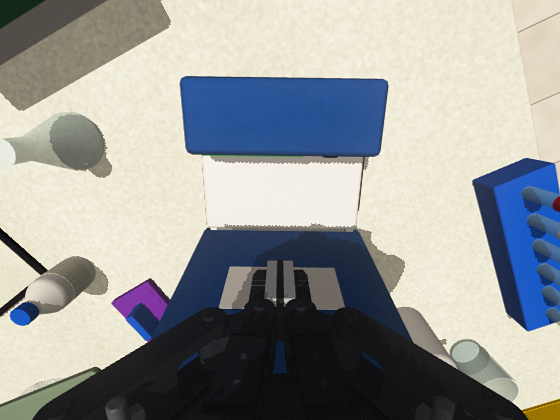

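```bash
cat > arc.py <<'E'
from hd import *
def tcp(th,s=165.,pen=0.):
    n=np.array([np.sin(th),np.cos(th)]);f=np.array([-np.cos(th),np.sin(th)])
    c=f*s+n*(66-pen); c30,s30=np.cos(np.pi/6),.5
    w=lambda v:np.array([v[0]*c30-v[1]*s30, v[0]*s30+v[1]*c30])
    c=w(c);nn=w(n);al=np.arctan2(nn[1],nn[0])
    return np.array([c[0]+11, Hg[2]+c[1]+(22*np.tan(al-np.pi/2) if al>np.pi/2 else 0)]),np.degrees(al)
def rows(ths,pen=0.,s=165.):
    p,q,o=cur()
    for t in ths:
        x,al=tcp(t,s,pen); d=q.inv().apply(hp(*x)-p)/100; print("th %.2f"%t,x.round(1),"al %.0f"%al,"row",d.round(3))
def state():
    p,q,o=cur(); M=dockR(); F=o["contact_force"]; print("t",round(o["t"],2),"h",((p-Hg)@hv).round(1),"y",((p-Hg)@yv).round(1),"z",p[2].round(1),"F h,y,z",(F@hv).round(1),(F@yv).round(1),F[2].round(1),"j",o["joints"].round(2))
E
python3 - <<'E'
from arc import *
state(); rows(np.arange(2.0,0.9,-.1))
E
```

```text
t 23.78 h 101.8 y -1.6 z 292.1 F h,y,z 0.2 0.4 1.2 j [-0.49  0.86 -0.15  0.88  0.11  1.41 -1.04]
th 2.00 [ 61.2 296.6] al 5 row [-0.407 -0.016 -0.043]
th 1.90 [ 43.9 300.8] al 11 row [-0.58  -0.016 -0.084]
th 1.80 [ 26.3 303.2] al 17 row [-0.756 -0.016 -0.107]
th 1.70 [  8.5 303.8] al 23 row [-0.934 -0.016 -0.113]
th 1.60 [ -9.2 302.7] al 28 row [-1.111 -0.016 -0.101]
th 1.50 [-26.7 299.8] al 34 row [-1.286 -0.016 -0.071]
th 1.40 [-43.9 295.1] al 40 row [-1.457 -0.016 -0.024]
th 1.30 [-60.5 288.8] al 46 row [-1.623 -0.016  0.04 ]
th 1.20 [-76.4 280.9] al 51 row [-1.781 -0.016  0.12 ]
th 1.10 [-91.4 271.4] al 57 row [-1.931 -0.016  0.216]
th 1.00 [-105.4  260.4] al 63 row [-2.071 -0.016  0.326]
```

```bash
python3 -m inch '[[[-0.12,-0.01,0,0,0,0],[-0.25,-0.016,-0.03,0,0,0],[-0.33,-0.016,-0.04,0,0,0],[-0.41,-0.016,-0.05,0,0,0],[-0.49,-0.016,-0.065,0,0,0],[-0.57,-0.016,-0.08,0,0,0],[-0.65,-0.016,-0.095,0,0,0],[-0.73,-0.016,-0.105,0,0,0],[-0.81,-0.016,-0.11,0,0,0],[-0.89,-0.016,-0.113,0,0,0],[-0.93,-0.016,-0.113,0,0,0]]]'
python3 - <<'E'
from arc import *
state(); rows(np.arange(1.7,0.9,-.1))
s=r.snapshot("scene"); crop(s,330,235,110,85,3.5,"pics/sc16.png")
E
```

```text
t: 24.7
ee_pos: [559.7, 236.4, 305.5]
tool_rot: [0.843, 0.537, -0.001, 0.001]
contact_force: [-0.1, 3.5, 2.6]
width: 0.1
t 24.7 h 8.7 y -0.3 z 305.5 F h,y,z 3.2 1.6 2.6 j [-0.38  0.7  -0.16  1.22  0.11  1.24 -0.98]
th 1.70 [  8.5 303.8] al 23 row [-0.002 -0.003  0.017]
th 1.60 [ -9.2 302.7] al 28 row [-0.179 -0.003  0.029]
th 1.50 [-26.7 299.8] al 34 row [-0.355 -0.003  0.058]
th 1.40 [-43.9 295.1] al 40 row [-0.526 -0.003  0.105]
th 1.30 [-60.5 288.8] al 46 row [-0.692 -0.003  0.169]
th 1.20 [-76.4 280.9] al 51 row [-0.85  -0.003  0.249]
th 1.10 [-91.4 271.4] al 57 row [-1.    -0.003  0.344]
th 1.00 [-105.4  260.4] al 63 row [-1.14  -0.003  0.454]
```

View pics/sc16.png

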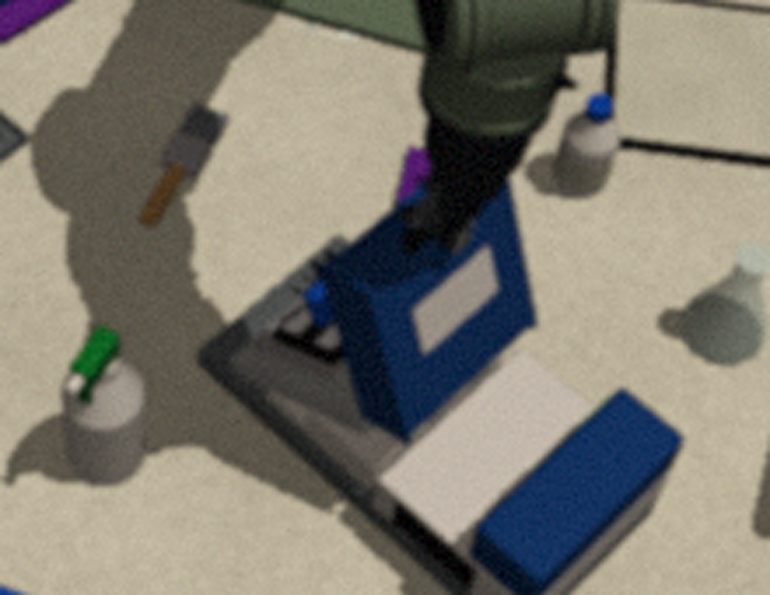

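Hood is tilting (finger at its outer plate, crop ~(435,235)), force ~4 N. Continue along the arc.

```bash
python3 -m inch '[[[-0.07,0,0.012,0,0,0],[-0.15,0,0.024,0,0,0],[-0.23,0,0.036,0,0,0],[-0.31,0,0.05,0,0,0],[-0.39,0,0.067,0,0,0],[-0.47,0,0.09,0,0,0],[-0.55,0,0.115,0,0,0],[-0.63,0,0.145,0,0,0],[-0.71,0,0.18,0,0,0],[-0.79,0,0.22,0,0,0],[-0.87,0,0.262,0,0,0],[-0.92,0,0.295,0,0,0]]]'
python3 - <<'E'
from arc import *
state(); rows(np.arange(1.1,0.2,-.1))
E
```

```text
t: 25.75
ee_pos: [520.6, 151.9, 276.5]
tool_rot: [0.844, 0.537, -0.001, 0.001]
contact_force: [-0.9, 0.6, 3.7]
width: -0.1
t 25.75 h -84.4 y -0.6 z 276.5 F h,y,z 0.2 1.1 3.7 j [-0.25  0.61 -0.17  1.53  0.12  1.02 -0.89]
th 1.10 [-91.4 271.4] al 57 row [-0.07  -0.006  0.051]
th 1.00 [-105.4  260.4] al 63 row [-0.21  -0.006  0.161]
th 0.90 [-118.2  248.1] al 68 row [-0.338 -0.006  0.284]
th 0.80 [-129.7  234.6] al 74 row [-0.453 -0.006  0.42 ]
th 0.70 [-139.9  220.1] al 80 row [-0.554 -0.006  0.566]
th 0.60 [-148.5  204.5] al 86 row [-0.639 -0.006  0.721]
th 0.50 [-155.5  188.7] al 91 row [-0.709 -0.006  0.879]
th 0.40 [-160.9  174. ] al 97 row [-0.763 -0.006  1.027]
th 0.30 [-164.5  158.9] al 103 row [-0.799 -0.006  1.178]
```

```bash
python3 -m inch '[[[-0.07,0,0.05,0,0,0],[-0.14,0,0.105,0,0,0],[-0.21,0,0.16,0,0,0],[-0.275,0,0.222,0,0,0],[-0.338,0,0.284,0,0,0],[-0.395,0,0.35,0,0,0],[-0.453,0,0.42,0,0,0],[-0.505,0,0.493,0,0,0],[-0.554,0,0.566,0,0,0],[-0.597,0,0.644,0,0,0],[-0.639,0,0.72,0,0,0],[-0.675,0,0.8,0,0,0]]]'
python3 - <<'E'
from arc import *
state(); rows(np.arange(.55,-.11,-.05))
s=r.snapshot("scene"); crop(s,330,235,110,85,3.5,"pics/sc17.png")
E
```

```text
t: 26.75
ee_pos: [492.1, 90.0, 196.5]
tool_rot: [0.844, 0.537, -0.001, 0.001]
contact_force: [-2.2, -1.5, 1.6]
width: 0.3
t 26.75 h -152.5 y -0.8 z 196.5 F h,y,z -2.3 1.3 1.6 j [-0.15  0.65 -0.16  1.8   0.16  0.71 -0.84]
th 0.55 [-152.2  196.5] al 88 row [ 0.003 -0.008  0.001]
th 0.50 [-155.5  188.7] al 91 row [-0.03  -0.008  0.078]
th 0.45 [-158.4  181.4] al 94 row [-0.059 -0.009  0.151]
th 0.40 [-160.9  174. ] al 97 row [-0.084 -0.009  0.226]
th 0.35 [-162.9  166.5] al 100 row [-0.104 -0.009  0.301]
th 0.30 [-164.5  158.9] al 103 row [-0.12  -0.009  0.377]
th 0.25 [-165.7  151.3] al 106 row [-0.131 -0.009  0.453]
th 0.20 [-166.4  143.6] al 109 row [-0.138 -0.009  0.53 ]
th 0.15 [-166.7  136. ] al 111 row [-0.141 -0.009  0.606]
th 0.10 [-166.5  128.4] al 114 row [-0.139 -0.009  0.682]
th 0.05 [-165.9  120.9] al 117 row [-0.133 -0.009  0.757]
th -0.00 [-164.9  113.5] al 120 row [-0.122 -0.009  0.831]
th -0.05 [-163.4  106.2] al 123 row [-0.107 -0.01   0.903]
th -0.10 [-161.5   99.2] al 126 row [-0.087 -0.01   0.974]
```

View pics/sc17.png

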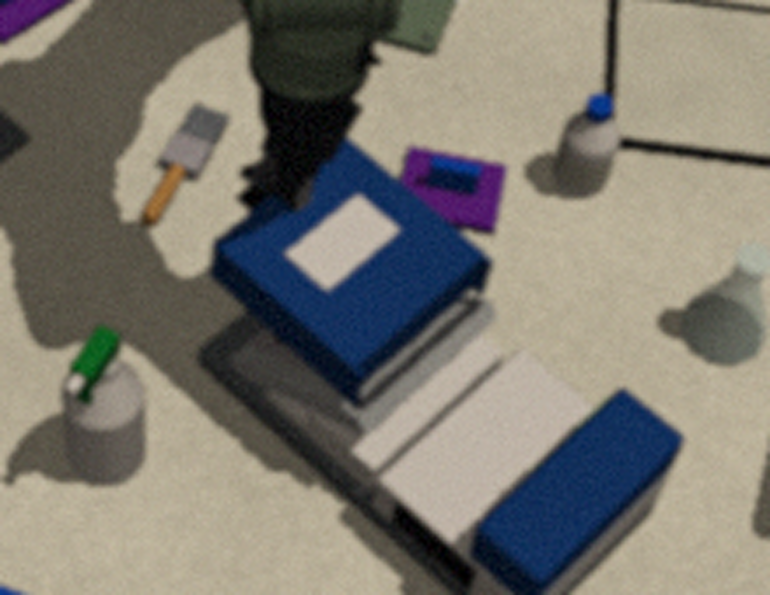

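```bash
python3 -m inch '[[[-0.02,0,0.05,0,0,0],[-0.045,0,0.11,0,0,0],[-0.065,0,0.17,0,0,0],[-0.085,0,0.23,0,0,0],[-0.1,0,0.29,0,0,0],[-0.115,0,0.35,0,0,0],[-0.125,0,0.41,0,0,0],[-0.132,0,0.47,0,0,0],[-0.138,0,0.53,0,0,0],[-0.14,0,0.59,0,0,0],[-0.14,0,0.65,0,0,0],[-0.14,0,0.69,0,0,0]]]'
python3 - <<'E'
from arc import *
state(); rows(np.arange(.1,-.11,-.05))
E
```

```text
t: 27.8
ee_pos: [485.4, 76.4, 125.6]
tool_rot: [0.844, 0.537, -0.002, 0.001]
contact_force: [-0.8, -1.1, 1.2]
width: 0.0
t 27.8 h -167.7 y -0.5 z 125.6 F h,y,z -1.3 0.2 1.2 j [-0.15  0.76 -0.13  1.9   0.2   0.5  -0.86]
th 0.10 [-166.5  128.4] al 114 row [ 0.011 -0.005 -0.028]
th 0.05 [-165.9  120.9] al 117 row [ 0.017 -0.005  0.047]
th 0.00 [-164.9  113.5] al 120 row [ 0.028 -0.005  0.121]
th -0.05 [-163.4  106.2] al 123 row [ 0.043 -0.005  0.193]
th -0.10 [-161.5   99.2] al 126 row [ 0.063 -0.005  0.264]
```

```bash
python3 -m inch '[[[0.005,0,0.03,0,0,0],[0.01,0,0.06,0,0,0],[0.017,0,0.09,0,0,0],[0.02,0,0.11,0,0,0],[0.025,0,0.12,0,0,0],[0.025,0,0.12,0,0,0]]]'
python3 - <<'E'
from arc import *
state(); rows([0,-.05])
s=r.snapshot("scene"); crop(s,330,235,110,85,3.5,"pics/sc18.png")
L=(cloud(s)-Hg)@dockR(); H=hsv(s)
k=(s["z_map"]>0)&(abs(L[...,1])<70)&(L[...,0]<-15)&(L[...,0]>-120)&(L[...,2]>40)&(L[...,2]<100)
q=L[k]; A=np.c_[q[:,:2],np.ones(len(q))]; 
for _ in range(5):
    c=np.linalg.lstsq(A,q[:,2],rcond=None)[0]; e=abs(A@c-q[:,2])<4; A=A[e];q=q[e]
print(c,len(q))
E
```

```text
t: 28.3
ee_pos: [486.4, 78.8, 113.4]
tool_rot: [0.844, 0.537, -0.002, 0.001]
contact_force: [0.4, -0.3, 0.6]
width: -0.1
t 28.3 h -165.0 y -0.4 z 113.4 F h,y,z -0.1 -0.5 0.6 j [-0.16  0.78 -0.12  1.91  0.2   0.47 -0.86]
th 0.00 [-164.9  113.5] al 120 row [ 0.001 -0.004 -0.001]
th -0.05 [-163.4  106.2] al 123 row [ 0.016 -0.004  0.072]
[-2.74953252e-02 -6.74339669e-03  6.48970449e+01] 838
```

View pics/sc18.png

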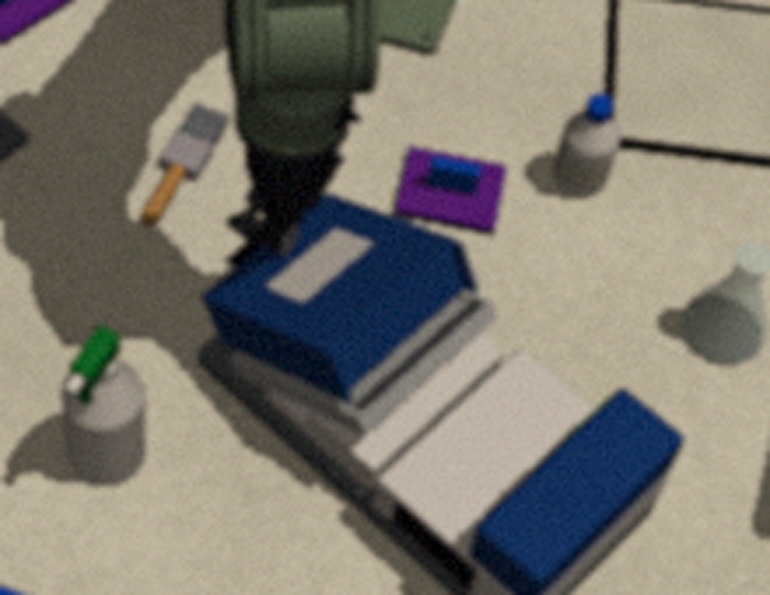

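```bash
python3 -m inch '[[[0,0,0.02,0,0,0],[0.005,0,0.04,0,0,0],[0.005,0,0.04,0,0,0]]]'
python3 - <<'E'
from arc import *
state()
E
```

```text
t: 28.6
ee_pos: [486.9, 79.3, 109.8]
tool_rot: [0.844, 0.537, -0.001, 0.001]
contact_force: [-3.0, -1.8, 14.4]
width: 0.1
t 28.6 h -164.4 y -0.7 z 109.8 F h,y,z -2.9 1.9 14.4 j [-0.16  0.79 -0.12  1.91  0.2   0.46 -0.87]
```

```bash
python3 -m inch '[[[0,0,0.01,0,0,0],[0,0,0.02,0,0,0],[0,0,0.02,0,0,0]]]'
python3 - <<'E'
from arc import *
state()
E
```

```text
t: 28.85
ee_pos: [487.0, 79.3, 109.2]
tool_rot: [0.844, 0.537, -0.001, 0.002]
contact_force: [-9.6, -2.9, 43.2]
width: -0.2
t 28.85 h -164.3 y -0.8 z 109.2 F h,y,z -6.7 7.5 43.2 j [-0.16  0.79 -0.12  1.91  0.2   0.45 -0.87]
```

Hard stop: 2 mm commanded gave 0.6 mm at 43 N — closed. Lift off and check.

```bash
python3 -m inch '[[[0,0,-0.1,0,0,0],[0,0,-0.3,0,0,0],[0,0,-0.6,0,0,0],[0,0,-0.9,0,0,0],[0,0,-1,0,0,0]]]'
python3 -m inch '[[[-0.1,0,-0.3,0,0,0],[-0.3,0,-0.6,0,0,0],[-0.6,0,-0.9,0,0,0],[-0.9,0,-1,0,0,0],[-1,0,-1,0,0,0],[-1,0,-1,0,0,0]]]'
python3 - <<'E'
from arc import *
state()
s0=pickle.load(open("top0.pkl","rb"))
for nm in ("scene","top"):
    s=r.snapshot(nm); cv2.imwrite(f"pics/{nm}20.png",s["pixels"]); W=cloud(s)
    L=(W-Hg)@dockR()
    k=(s["z_map"]>0)&(abs(L[...,1])<70)&(L[...,0]<-15)&(L[...,0]>-170)&(L[...,2]>45)&(L[...,2]<90)
    q=L[k]; A=np.c_[q[:,:2],np.ones(len(q))]
    for _ in range(6):
        c=np.linalg.lstsq(A,q[:,2],rcond=None)[0]; e=abs(A@c-q[:,2])<4; A=A[e];q=q[e]
    print(nm,c.round(4),len(q))
    H=hsv(s); k=(H[...,0]>3)&(H[...,0]<18)&(H[...,1]>120)&(W[...,2]>40)&(np.linalg.norm(W[...,:2]-[408,-307],axis=-1)<60)
    print("orange",k.sum(),W[k].mean(0).round(1) if k.any() else 0)
E
```

```text
t: 29.27
ee_pos: [487.9, 80.0, 212.6]
tool_rot: [0.844, 0.537, 0.001, 0.002]
contact_force: [-0.9, 0.7, 1.1]
width: 0.0
t: 29.77
ee_pos: [444.6, -12.3, 313.1]
tool_rot: [0.845, 0.535, 0.001, 0.003]
contact_force: [-0.7, -0.1, 0.1]
width: -0.2
t 29.77 h -265.3 y -1.1 z 313.1 F h,y,z -0.4 0.5 0.1 j [ 0.09  0.41 -0.21  1.78  0.11  0.95 -0.61]
scene [-3.00000e-04 -9.50000e-03  6.53761e+01] 1178
orange 62 [ 411.4 -307.3   51.1]
top [ 3.00000e-04 -7.10000e-03  6.59222e+01] 1700
orange 75 [ 406.7 -309.    54. ]
```

View pics/scene20.png

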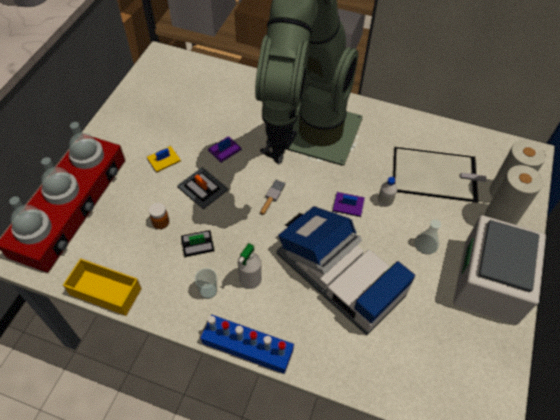

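View pics/top20.png

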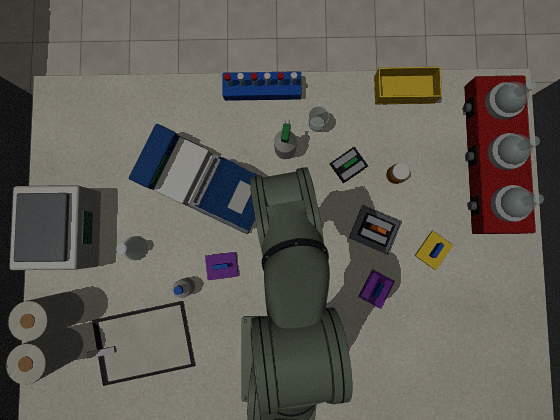

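Both views show the hood shut (plate slope 0.000 rad against the bed), the orange cassette centred in the tray (top (376,229)), and the bystanders in place. Handing in.

```bash
python3 -m inch '[[[0,0,0,0,0,0],[0,0,0,0,0,0],[0,0,0,0,0,0]]]'
python3 - <<'E'
from cell import r
print(r.hand_in())
E
```

```text
t: 30.12
ee_pos: [445.5, -9.0, 311.8]
tool_rot: [0.843, 0.537, 0.001, 0.002]
contact_force: [0.2, 0.4, 0.2]
width: -0.1
the job is handed in; nothing more can be done
None
```

I laid the orange cassette flat in the middle of the grey tray, loaded the blue one home in the cradle and closed the hood. I handed the job in at 30 s of the 72 s allowed; the hand-in gives no verdict.

**Orange:** it sits within about 4 mm of my measured tray centre in both overhead views.

**Blue:** after release, its rib was within about 0.4 mm along the slope of where the orange one's had been. It had pressed against both the stop and the bed before I let go. That check was made before closing the hood. The lever angle was never measured directly. I judged it pressed from the cassette's position and from the lever looking the same as with the orange one home.

**Hood:** I pushed it over slowly, until it met a hard stop at 43 N on the fingers. Afterwards its top plate measured within 0.001 rad of parallel to the bed in both overhead views.

**Bystanders:** they all look unmoved in the last pictures, though I did not measure them.

**Disagreements:**
- My first top-camera estimate of the cradle was about 6 mm off along the slope; the wrist camera corrected it.
- My first grasp approach hit a joint limit, so I gripped both cassettes with the tool tilted 10 degrees about the jaw axis.

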